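Open the punch strongbox by its combination dial

TASK

Open the green strongbox. Take the brass spinner on its dial and turn the dial clockwise (seen from above) until the red mark comes to the steel pointer for the second time, then anticlockwise until the yellow mark comes to the pointer for the second time, then slowly clockwise again until the catch springs and the dial stops dead, turning gently and never forcing the lock. Then let go, slide the aluminium cover fully open by its handle, away from the dial, release it, and leave the hammer and the two steel punches by the box where they lie.

Things in the scene. Friction and masses are not known exactly. Their poses are not given: they have to be found in the camera images.
- strongbox: Green steel box fixed to the bench, 150 (x) x 320 (y) x 85 mm high; origin at the centre of its underside, z up. The +y half (y from 10 to 160 mm) is the dial housing; the -y half is a compartment closed by the sliding cover. It turns about the vertical from run to run.
- dial_axis (a point): Centre of the dial on its top face, at strongbox (0, 85, 98) mm. The dial is a black disc 96 mm in diameter, 12 mm thick, turning without end about the vertical axis through this point, white ticks 15 degrees apart. Turning takes about 0.3 N at the spinner, 1.5 N once the dial drags one wheel, 3 N once it drags both.
- pointer (a point): Tip of the fixed steel pointer on the housing top, at strongbox (53, 85, 89) mm, that is in the strongbox's +x direction from the dial axis. A mark is 'at the pointer' when it lies on the line from the dial axis to it; a mark must be set to within 6 degrees.
- red_mark (a point): Outer part of the red mark on the dial face, 42 mm from the axis. Seen from above the red mark is 120 degrees clockwise of the spinner and the yellow mark 120 degrees anticlockwise of it.
- yellow_mark (a point): Outer part of the yellow mark on the dial face, 42 mm from the axis; 120 degrees clockwise of the red mark. The last gate has no mark: it lies somewhere 40 to 145 degrees clockwise of the yellow setting. There a spring kicks the cover 8 mm open, and the dial, up to 15 degrees further on, is stopped dead. Above 2 rad/s the catch may fail to spring.
- spinner_mid (a point): Middle of the brass spinner, an upright sleeve 16 mm in diameter, 34 mm tall, on the dial 32 mm from its axis (opposite the marks); it turns freely on its pin, so it can be held from above and led round in circles without turning the hand. This point is 24 mm above the dial face, 122 mm above the bench; a 12 mm wide pin head tops it at 141 mm.
- wheels: Wheel pack inside the lock, not visible; it carries the dial and spinner. Each of its two wheels follows the dial only after 298 degrees of lost motion: clockwise to red sets the first wheel, anticlockwise to yellow (480 degrees back from red) the second. A mark overshot by more than 6 degrees spoils the setting; more than two turns clockwise clears it. More than 15 N on the locked wheels damages them.
- cover: Aluminium sliding cover plate of the compartment, 150 x 168 x 6 mm, top at 82 mm; sliding along the strongbox's -y (away from the dial) by 90 mm at most to a stop, locked at 0. When free it slides with about 2 N and stays where it is left. Origin at the strongbox's origin while shut.
- cover_handle (a point): Middle of the dark wooden handle bar on the cover, at strongbox (0, -75, 103) mm when shut and (0, -165, 103) fully open. The bar is 64 mm long (strongbox x), 12 mm thick (y), 26 mm tall, its top at 116 mm; it is gripped across its thickness from above. The cover top is 21 mm below this point.
- hammer: Chasing hammer lying on the bench in front of the strongbox, 240 mm long. Bystander.
- punch_a: Dark square steel punch, 110 x 10 x 10 mm, lying behind the strongbox. Bystander.
- punch_b: Bright square steel punch, 110 x 10 x 10 mm, lying behind the strongbox. Bystander.

How it is judged:
By the outcome, as a careful person would: the job done as asked, in the order asked, and still so for the second after the job is handed in, with the robot touching nothing.
It also fails if it takes over 67 s, if anything falls off the work surface, if the arm or the gripper's body presses on something with over 40 N, if the wrist force passes 120 N, or if a joint passes its speed limit or range.

ROBOT

A 6-joint arm with a two-finger parallel gripper is mounted at the origin on the work surface. World frame = base frame: x ahead of the robot, y to its left, z up, the work surface at z = 0. Lengths are in m, angles in rad, forces in N, time in s.
With the tool pointing down it reaches from about 0.35 to 0.975 m from the base axis. Payload 4.9 kg.
Tool frame: the origin (TCP) lies midway between the tips of the shut fingers; the grasp point (between the pads) lies 19 mm behind it; y points along the fingers, x is the direction in which the jaws open and shut, and the axes are right-handed (so a half turn about y gives the same grasp; the last joint's range is limited). The gripper opens to 85 mm and grips with 20 to 120 N. Pads are 22 mm wide; open, the fingers measure 114 mm over their backs; the gripper's body (76 mm by 85 mm) begins 54 mm behind the grasp point. The pads swing forward as they close: fully open they stand 13 mm farther back than shut.
Start: joints at [-1.403, 0.053, 1.613, -0, 1.476, -0.119], TCP at [0.177, -0.599, 0.231] pointing down, gripper open.
Joint ranges: [-3.01, 3.01], [-1.01, 2.22], [0.06, 2.58], [-1.02, 4.17], [0.09, 2.62], [-3.14, 3.14]. Speed limits (rad/s): [2.57, 2.57, 3.14, 3.14, 3.14, 3.14].

INTERFACE

Orientations are given as a unit quaternion [x, y, z, w].
In Python, from cell import readout, optics, job gives the robot as it stands.
- The arm moves only by the tool send_rows, never from a script. Its argument "increments" is a list of rows, each a list of 3 entries, a list of its own where there are three numbers: the shift along the world's x, y, z in units of 25 mm (1.0 is 25 mm), then the turn, a rotation vector about the world's x, y, z in units of 8 degrees (1.0 is 8 degrees), then the finger opening in mm, from 0 to 85.4. A call has 1 to 20 rows; each row is the pose to reach, as a shift and turn from the pose measured when the call began; what a row does not reach only later rows make up. A row lasts 1/10 s, in which the tool goes at most 50 mm and 8.59 degrees, less where a joint would pass 70% of its speed; a pose out of reach is approached as far as the arm can. A call with a gripper value outside its range is refused whole. The fingers move at their own pace and stop on an object; "squeeze" is the grip in N (left out, the last holds). Time passes only in rows, so rows that repeat a pose let the fingers close. It gives the time, the measured TCP pose, the force and the opening at its end, in the units of the state.
- readout.state(): the state, without advancing time (a new reading comes with each control period).
- optics.get_image(name): name is "scene" or "top" or "wrist"; returns a dict with "image" (400x640x3 uint8, blue, green, red), "range_z" (400x640 float32, m along the optical axis (not along the pixel's ray), 0 where there is no reading), "fx", "fy", "cx", "cy" (pixels), "xyz" and "orientation" of the camera in the world. Camera axes: x right, y down, z forward; pixel columns grow to the right and rows downward; lengths in m; the calibration is good to about 2 mm. A picture is of the moment at which its call begins.
- job.job_done(): hands the job in, once; it reports no verdict.
Trained networks look in a picture, given as the dict that the camera call returned (one of the last four; its "shot" number tells which), for a name from the list of things; names that differ only in an ending like _2 or _b are one class to them, and where a whole thing is asked for, a point or a joint stands for the part that bears it (a point fixed in the world has none). Each returns a list of dicts, best first, with "conf" (0 to 1); they miss things now and then, are a little off and sometimes report something else, mostly with a low value. They report only what shows in the picture. A call takes as long as a camera call.
- optics.search_frame(picture, query): "uv" ([column, row] in pixels, amid what is visible of it).
The state is a dict: "time": time; "joints": joint angles; "qd": joint speeds; "joint_efforts": joint torques, N m; "tool_pos": TCP position; "tcp_rot": TCP orientation; "ft_force": force on the tool from outside, world axes, zero at the start; "torque": the same for the moment, N m; "opening": opening from 0.0 (shut) to 1.0 (fully open).
Only numpy, scipy, OpenCV 4.12 (cv2) and the standard library are available. Lean on these libraries where they do the work, as an engineer would, in place of code of your own. Each camera call takes 0.05 s, during which the arm holds its last target.

## Working session

There is one attempt and no reset: what is moved stays moved. The work goes in short steps, Python scripts to look and compute and a tool call to move; the robot and the scene stay as the last step left them, time stands still between calls to the robot, and variables do not carry over. Pictures are saved under pics/ and viewed, and the job is handed in when it is done.

Besides the shell and the picture viewer there is one more tool, called after ">>>" as name([rows], argument=value, ...), one row to a line, values as JSON. send_rows: Moves the arm, as the interface text tells. Its arguments: {"type":"object","properties":{"increments":{"type":"array","items":{"type":"array"}},"squeeze":{"type":"number"}},"required":["increments"]}

```bash
ls; mkdir -p pics; python3 - <<'E'
from cell import readout, optics
import cv2,json
print(readout.state())
for n in ["scene","top"]:
    p=optics.get_image(n); cv2.imwrite(f"pics/{n}0.png",p["image"])
    print(n,p["fx"],p["fy"],p["cx"],p["cy"],p["xyz"],p["orientation"])
    for q in ["strongbox","dial_axis","pointer","red_mark","yellow_mark","spinner_mid","cover_handle","hammer","punch_a"]:
        print(q,[(d["uv"],round(d["conf"],2)) for d in optics.search_frame(p,q)][:3])
E
```

```text
pics
{'time': 0.0, 'joints': array([-1.40295555e+00,  5.33478199e-02,  1.61427304e+00,  2.61519324e-05,
        1.47600829e+00, -1.19019780e-01]), 'qd': array([-0.00079512,  0.0010778 , -0.00033356, -0.00046035, -0.0020331 ,
       -0.00025628]), 'joint_efforts': array([-8.93162123e-04, -3.93686235e+01, -3.70179391e+01, -2.49434142e-04,
        6.94626564e-03, -7.35982326e-06]), 'tool_pos': array([ 0.17673108, -0.59885079,  0.23008114]), 'tcp_rot': array([-0.56583122,  0.42391179, -0.42288168,  0.56683764]), 'ft_force': array([ 0.12766935, -0.62336126, -0.01104552]), 'torque': array([ 0.02292495,  0.03950567, -0.02429922]), 'opening': 0.9992816831122143}
scene 400.22071553268546 400.22071553268546 321.63274852678853 198.81069840098786 [ 1.00608057 -0.18216385  0.49702704] [ 0.77270019  0.45299208 -0.22847475 -0.38148641]
strongbox [([276.0, 257.3], 0.95), ([332.6, 217.3], 0.63)]
dial_axis [([279.4, 257.8], 0.69)]
pointer [([278.8, 257.5], 0.71)]
red_mark [([334.8, 222.5], 0.96)]
yellow_mark [([335.6, 219.1], 0.76)]
spinner_mid []
cover_handle [([230.5, 255.8], 0.94)]
hammer [([306.7, 195.3], 0.92)]
punch_a [([251.4, 338.6], 0.91), ([361.6, 310.0], 0.88)]
top 431.71636131576577 431.71636131576577 324.54532375460286 199.72245489364374 [0.4561028  0.04370173 0.81619921] [ 0.71567141 -0.69584335  0.04064932 -0.04431819]
strongbox [([362.5, 180.1], 0.77)]
dial_axis [([366.3, 185.1], 0.98), ([328.3, 261.9], 0.15)]
pointer [([366.4, 182.8], 0.66)]
red_mark [([317.0, 171.2], 0.58)]
yellow_mark [([316.3, 174.1], 0.71)]
spinner_mid [([330.4, 168.1], 0.49)]
cover_handle [([403.7, 189.2], 0.78)]
hammer [([327.8, 263.4], 0.56)]
punch_a [([324.9, 123.0], 0.75), ([406.4, 140.3], 0.62)]
```

```bash
python3 - <<'E'
import cv2
a=cv2.imread("pics/top0.png")
c=a[90:310,240:500]; cv2.imwrite("pics/top0c.png",cv2.resize(c,None,fx=3,fy=2.7*3/2.7*0.9,interpolation=cv2.INTER_CUBIC)[:600,:800])
E
```

```text
(no output)
```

View pics/scene0.png

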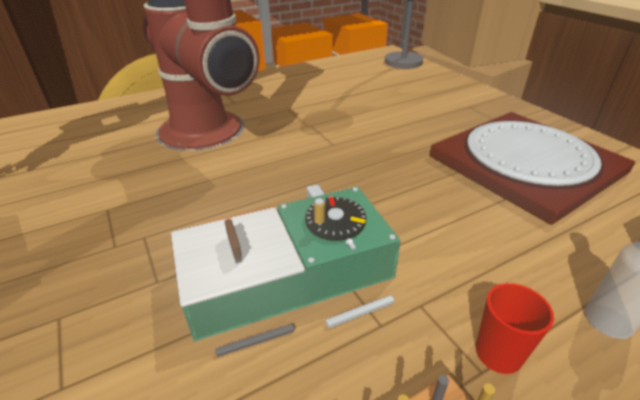

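View pics/top0.png

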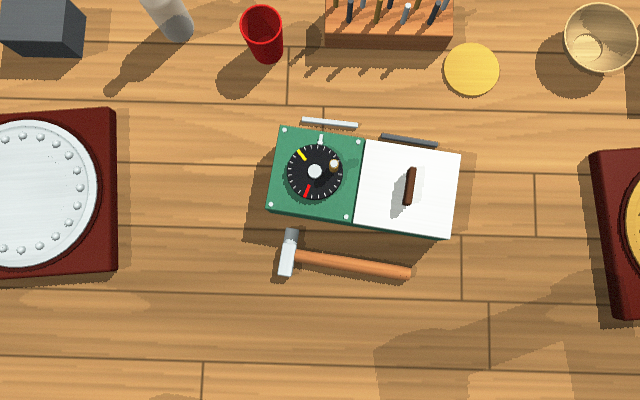

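View pics/top0c.png

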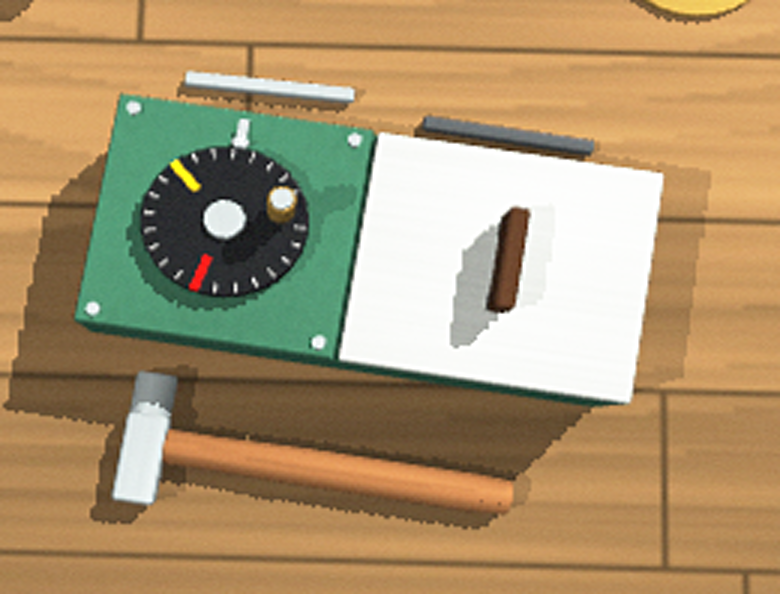

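```bash
cat > h.py <<'E'
import numpy as np, cv2
from scipy.spatial.transform import Rotation as R
def cloud(p):
    z=p["range_z"].astype(float); v,u=np.mgrid[0:z.shape[0],0:z.shape[1]]
    P=np.stack([(u-p["cx"])/p["fx"]*z,(v-p["cy"])/p["fy"]*z,z],-1)
    return P@R.from_quat(p["orientation"]).as_matrix().T+np.array(p["xyz"])
def onplane(p,uv,h):
    d=R.from_quat(p["orientation"]).apply([(uv[0]-p["cx"])/p["fx"],(uv[1]-p["cy"])/p["fy"],1.])
    o=np.array(p["xyz"]); return o+d*(h-o[2])/d[2]
def pix(p,X):
    c=R.from_quat(p["orientation"]).inv().apply(np.array(X)-p["xyz"])
    return np.array([p["fx"]*c[0]/c[2]+p["cx"],p["fy"]*c[1]/c[2]+p["cy"]])
E
python3 - <<'E'
from h import *
from cell import optics
p=optics.get_image("top"); C=cloud(p); im=p["image"]
def rect(m):
    m=cv2.morphologyEx(m.astype(np.uint8),cv2.MORPH_OPEN,np.ones((3,3)))
    n,l,s,_=cv2.connectedComponentsWithStats(m); k=1+np.argmax(s[1:,4]); q=C[l==k]
    print(len(q), cv2.minAreaRect((q[:,:2]*1000).astype(np.float32)), np.median(q[:,2])); return q
reg=np.zeros(im.shape[:2],bool); reg[100:260,250:480]=1
z=C[...,2]
rect(reg&(z>.070)&(z<.15))
rect(reg&(z>.074)&(z<.0915)&(im.min(-1)>150))
rect(reg&(z>.0915)&(z<.12)&(im.max(-1)<140))  # dial/handle
m=reg&(z>.106)&(np.arange(640)[None]>380); rect(m)
m=reg&(z>.093)&(np.arange(640)[None]<360); q=rect(m)
hub=onplane(p,(315,171.3),.101); print("hub",hub)
m=reg&(z>.117)&(np.arange(640)[None]<360); rect(m)
for q in ["hub"]: pass
b,g,r=[im[...,i].astype(int) for i in range(3)]
for nm,mm in [("red",(r>130)&(g<60)&(b<60)),("yel",(r>170)&(g>150)&(b<80))]:
    mm=reg&mm&(np.arange(640)[None]<350); v,u=np.nonzero(mm); print(nm,len(u),u.mean(),v.mean(),onplane(p,(u.mean(),v.mean()),.098))
E
```

```text
15870 ((580.0634155273438, -17.0609130859375), (321.6365661621094, 150.50535583496094), 82.14443969726562) 0.08262241825735511
7944 ((569.599609375, -93.22747802734375), (167.89894104003906, 150.28321838378906), 82.12760925292969) 0.08088238928324437
1931 ((590.8483276367188, 67.3762435913086), (93.71392059326172, 93.4251937866211), 38.49375534057617) 0.09731659892457245
301 ((515.276123046875, -41.06019592285156), (43.53528594970703, 202.11114501953125), 47.07527542114258) 0.11480846795807564
2468 ((556.171875, 46.93473815917969), (176.3002471923828, 94.94879150390625), 30.155717849731445) 0.09751152772152744
hub [0.59014547 0.06606042 0.101     ]
95 ((530.2766723632812, 36.05522537231445), (14.55228328704834, 148.4220733642578), 89.71398162841797) 0.1386233318616572
red 47 306.4468085106383 190.63829787234042 [0.55733415 0.07950011 0.098     ]
yel 46 302.0869565217391 154.7826086956522 [0.61855524 0.08894714 0.098     ]
```

```bash
python3 - <<'E'
from h import *
from cell import optics,readout
p=optics.get_image("top"); C=cloud(p)
print(np.round(C[165:178,309:322,2]*1000).astype(int))
s=readout.state(); print(np.round(R.from_quat(s["tcp_rot"]).as_matrix(),3))
y=np.radians(82.14); x=y-np.pi/2
ex=np.array([np.cos(x),np.sin(x),0]); ey=np.array([np.cos(y),np.sin(y),0])
for n,o in [("dial",(0,85,98)),("ptr",(53,85,89)),("handle",(0,-75,116)),("c1",(75,160,85)),("c2",(-75,160,85)),("c3",(75,-160,82)),("c4",(-75,-160,82))]:
    X=np.array([.580,-.017,0])+ex*o[0]/1e3+ey*o[1]/1e3+[0,0,o[2]/1e3]; print(n,X.round(4),pix(p,X).round(1))
w=optics.get_image("wrist"); cv2.imwrite("pics/w0.png",w["image"]); print(w["xyz"],s["tool_pos"])
E
```

```text
[[ 94 103 102 102 100 103 101 101 100 100  98  97  96]
 [ 98 102 100 101 100 103 102 104 100 100 101  97  96]
 [102 100 103 100 102 101 101 100 100  99 102 104  97]
 [100 103 103 102 100 101 102 103 100 101  99 101  96]
 [103 102 103 100 103 100 100 103 100 104 100 102 103]
 [ 99 102  99 102 100  99 100 103 100 102 102 102 100]
 [102  99 101 101  99 104 100 102 100  98 102 102 103]
 [100 102 100 101 102 101 102 101 101 102 101 101  99]
 [101 101 100 101 103 101 100  99 103 101 102 102  98]
 [102 102 103 102 103 103 102 102 102 102 101 101  97]
 [100 103 100 101 101 100 101 100 103 101 101 816  99]
 [ 98  98 101 101 102 100 100 101 105 101  99  97  99]
 [ 96  99  97 100 104 105 101 100  97  96  95  98  97]]
[[ 0.283  0.     0.959]
 [-0.959  0.     0.283]
 [-0.    -1.     0.   ]]
dial [0.5916 0.0672 0.098 ] [314.4 170.7]
ptr [0.6441 0.06   0.089 ] [319.7 141.9]
handle [ 0.5697 -0.0913  0.116 ] [410.3 184.5]
c1 [0.6762 0.1312 0.085 ] [279.4 123.4]
c2 [0.5276 0.1518 0.085 ] [263.8 207.8]
c3 [ 0.6324 -0.1858  0.082 ] [461.2 153.3]
c4 [ 0.4838 -0.1652  0.082 ] [449.9 238.9]
[ 0.25387862 -0.57611242  0.37283969] [ 0.17678749 -0.59944931  0.23130187]
```

View pics/w0.png

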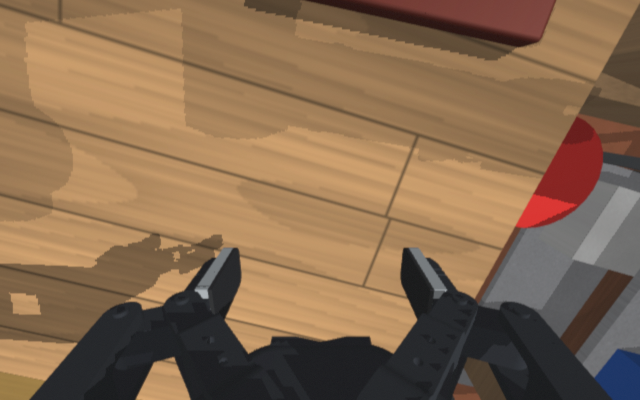

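>>> send_rows([
  [[2,3,0],[0,0,-0.5],40],
  [[4,6,0],[0,0,-1],40],
  [[6,9,0],[0,0,-1.5],40],
  [[8,12,0],[0,0,-2],40],
  [[10,15,0],[0,0,-2.5],40],
  [[12,18,0],[0,0,-3.03],40],
  [[14,21,0],[0,0,-3.03],40],
  [[16,24,0],[0,0,-3.03],40],
  [[16.76,25.38,-0.4],[0,0,-3.03],40],
  [[16.76,25.38,-0.4],[0,0,-3.03],40],
  [[16.76,25.38,-0.4],[0,0,-3.03],40],
  [[16.76,25.38,-0.4],[0,0,-3.03],40],
  [[16.76,25.38,-0.4],[0,0,-3.03],40],
  [[16.76,25.38,-0.4],[0,0,-3.03],40],
], squeeze=30)

```text
time: 2.55
tool_pos: [0.5636, -0.0135, 0.2232]
tcp_rot: [0.465, -0.533, 0.533, -0.465]
ft_force: [-0.2, -1.3, 0.5]
opening: 0.47
```

```bash
python3 - <<'E'
from h import *
from cell import optics,readout
s=readout.state(); print(s["time"],s["tool_pos"],s["joints"].round(2),s["opening"],s["ft_force"],np.round(R.from_quat(s["tcp_rot"]).as_matrix(),3))
p=optics.get_image("wrist"); cv2.imwrite("pics/w1.png",p["image"]); 
C=cloud(p); 
t=optics.get_image("top"); cv2.imwrite("pics/t1.png",t["image"])
for n,X in [("dial",[0.5916,0.0672,0.098]),("ptr",[0.6441,0.06,0.089]),("sp",[.5963,.0355,.141])]: print(n,pix(p,X).round(1))
for q in ["dial_axis","pointer","red_mark","yellow_mark","spinner_mid"]: print(q,[(d["uv"],round(d["conf"],2)) for d in optics.search_frame(p,q)][:3])
E
```

```text
2.55 [ 0.56361236 -0.01353524  0.22323804] [-0.16 -0.09  1.77 -0.    1.46  1.55] 0.4704357427817882 [-0.22190753 -1.30966949  0.53087773] [[-0.135  0.001  0.991]
 [-0.991 -0.    -0.135]
 [ 0.    -1.     0.001]]
dial [235.7 172.1]
ptr [233.2 115.6]
sp [257.  173.6]
dial_axis [([316.7, 161.4], 0.95), ([252.0, 55.1], 0.25)]
pointer [([319.9, 157.7], 0.84)]
red_mark [([235.0, 166.3], 0.76)]
yellow_mark [([236.0, 167.6], 0.89), ([254.9, 55.2], 0.62)]
spinner_mid [([266.1, 165.8], 0.68)]
```

View pics/w1.png

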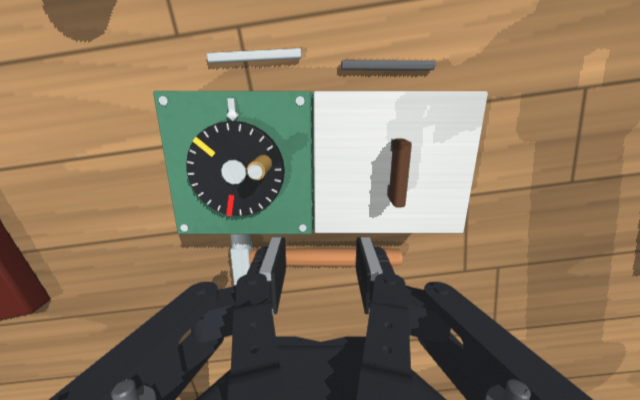

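View pics/t1.png

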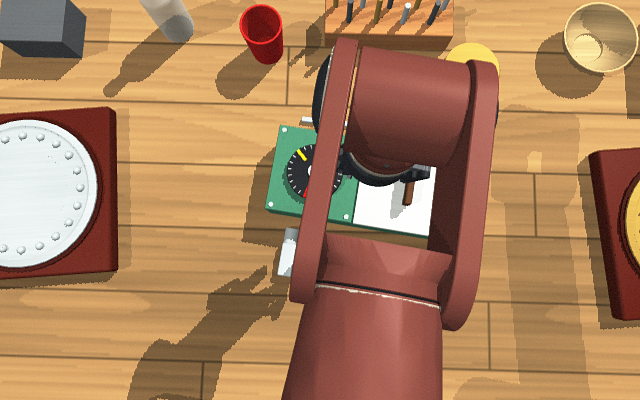

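>>> send_rows([
  [[1.34,1.98,0],[0,0,0],40],
  [[1.34,1.98,-1],[0,0,0],40],
  [[1.34,1.98,-2],[0,0,0],40],
  [[1.34,1.98,-2],[0,0,0],40],
  [[1.34,1.98,-2],[0,0,0],40],
  [[1.34,1.98,-2],[0,0,0],40],
])

```text
time: 3.5
tool_pos: [0.5966, 0.0319, 0.175]
tcp_rot: [0.463, -0.533, 0.534, -0.465]
ft_force: [0.6, -0.8, 0.0]
opening: 0.462
```

```bash
python3 - <<'E'
from h import *
from cell import optics,readout
s=readout.state(); print(s["time"],s["tool_pos"],s["ft_force"])
p=optics.get_image("wrist"); cv2.imwrite("pics/w2.png",cv2.resize(p["image"],None,fx=1.25,fy=1.25))
T=s["tool_pos"]
for n,X in [("dial",[0.5916,0.0672,0.102]),("ptr",[0.6441,0.06,0.089]),("sp",[.5963,.0355,.141]),("tcp",T),("grasp",T+[0,0,.019])]: print(n,(pix(p,X)*1.25).round(1))
E
```

```text
3.5 [0.59655383 0.03193965 0.17503683] [ 0.57995925 -0.75799654  0.04790236]
dial [350.3 272.5]
ptr [349.1 189.9]
sp [395.6 284.6]
tcp [402.3 314.3]
grasp [402.5 337.8]
```

View pics/w2.png

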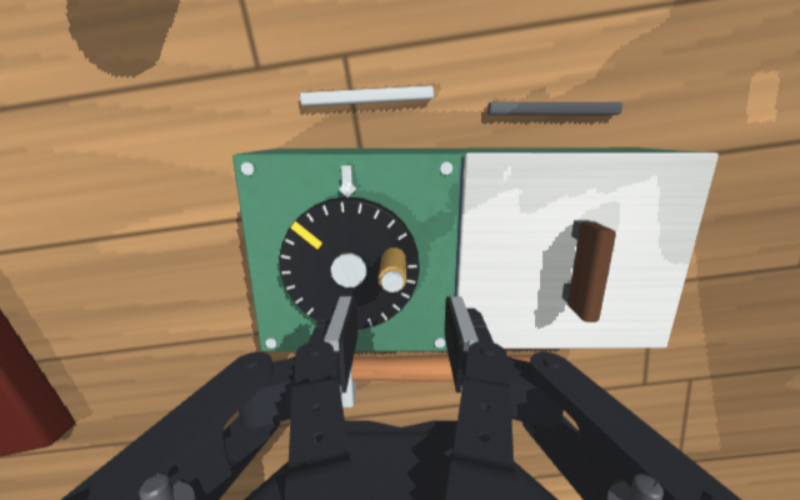

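>>> send_rows([
  [[0.02,0.2,-0.7],[0,0,0],40],
  [[0.02,0.2,-1.4],[0,0,0],40],
  [[0.02,0.2,-2.1],[0,0,0],40],
  [[0.02,0.2,-2.76],[0,0,0],40],
  [[0.02,0.2,-2.76],[0,0,0],40],
  [[0.02,0.2,-2.76],[0,0,0],40],
  [[0.02,0.2,-2.76],[0,0,0],40],
])

```text
time: 4.25
tool_pos: [0.598, 0.0371, 0.1074]
tcp_rot: [0.463, -0.532, 0.535, -0.465]
ft_force: [0.3, -0.3, 0.2]
opening: 0.467
```

```bash
python3 - <<'E'
from h import *
from cell import optics,readout
s=readout.state(); print(s["time"],s["tool_pos"],s["ft_force"])
p=optics.get_image("wrist"); cv2.imwrite("pics/w3.png",cv2.resize(p["image"],None,fx=1.25,fy=1.25))
E
```

```text
4.25 [0.59803124 0.03706723 0.10737723] [ 0.2503314  -0.34158882  0.24207806]
```

View pics/w3.png

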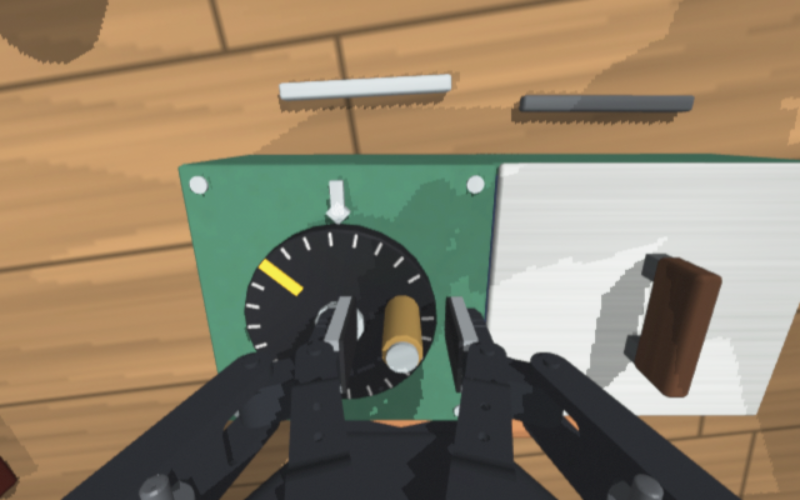

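>>> send_rows([
  [[0,0,0],[0,0,0],10],
  [[0,0,0],[0,0,0],10],
  [[0,0,0],[0,0,0],10],
  [[0,0,0],[0,0,0],10],
  [[0,0,0],[0,0,0],10],
  [[0,0,0],[0,0,0],10],
  [[0,0,0],[0,0,0],10],
], squeeze=30)

```text
time: 5.0
tool_pos: [0.599, 0.0366, 0.1089]
tcp_rot: [0.462, -0.531, 0.536, -0.466]
ft_force: [-0.8, -2.2, 5.3]
opening: 0.176
```

```bash
python3 - <<'E'
from h import *
from cell import optics,readout
s=readout.state(); print(s["time"],s["tool_pos"],s["ft_force"],s["opening"]*85.4)
p=optics.get_image("wrist"); cv2.imwrite("pics/w4.png",cv2.resize(p["image"],None,fx=1.25,fy=1.25))
E
```

```text
5.0 [0.599021   0.0366132  0.10886578] [-0.76408908 -2.16061932  5.34486746] 15.008471076438136
```

View pics/w4.png

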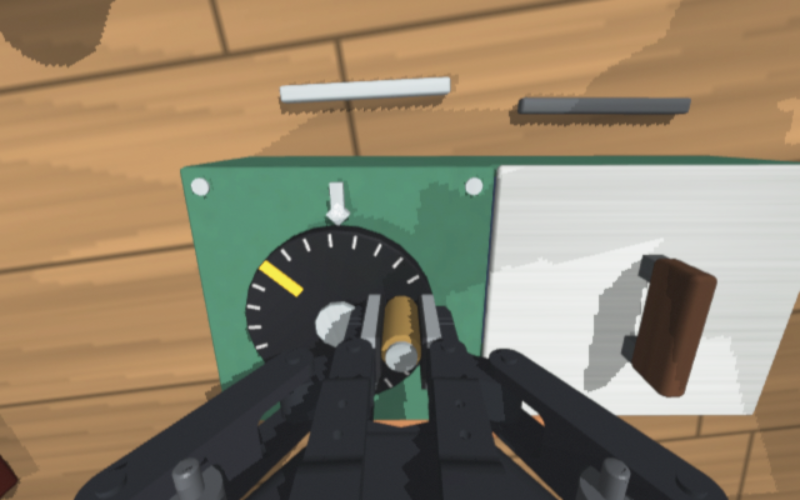

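```bash
cat > plan.py <<'E'
from h import *
from cell import readout
import sys
QREF=[0.4628,-0.5325,0.5345,-0.4652]
def plan(c,phis,z=0.108,r=0.032,g=10,hold=2):
    s=readout.state(); T=s["tool_pos"]
    rv=(R.from_quat(QREF)*R.from_quat(s["tcp_rot"]).inv()).as_rotvec(degrees=True)/8
    rv=[float(round(v,2))+0. for v in rv]
    rows=[]
    for ph in list(phis)+[phis[-1]]*hold:
        a=np.radians(ph-7.86); d=(np.array([c[0]+r*np.cos(a),c[1]+r*np.sin(a),z])-T)/.025
        rows.append([[float(round(v,2))+0. for v in d],rv,g])
    a=np.degrees(np.arctan2(T[1]-c[1],T[0]-c[0]))+7.86
    print("t",s["time"],"pos",T.round(4),"F",s["ft_force"].round(1),"M",s["torque"].round(2),"phi now",round(a,1),"r",round(np.hypot(T[0]-c[0],T[1]-c[1])*1e3,1),"op",round(s["opening"]*85.4,1))
    open("log.txt","a").write(f"{T[0]:.5f} {T[1]:.5f}\n")
    print(str(rows).replace(" ",""))
E
python3 -c "
from plan import *
plan((.5938,.0682),-72.85-np.arange(6,61,6))"
```

```text
t 5.05 pos [0.599  0.0366 0.1089] F [-0.6 -1.6  6. ] M [-0.4  -0.    0.02] phi now -72.7 r 32.0 op 15.1
[[[-0.14,-0.01,-0.03],[0.01,0.02,0.0],10],[[-0.27,-0.01,-0.03],[0.01,0.02,0.0],10],[[-0.4,0.0,-0.03],[0.01,0.02,0.0],10],[[-0.53,0.03,-0.03],[0.01,0.02,0.0],10],[[-0.66,0.07,-0.03],[0.01,0.02,0.0],10],[[-0.78,0.12,-0.03],[0.01,0.02,0.0],10],[[-0.9,0.19,-0.03],[0.01,0.02,0.0],10],[[-1.01,0.26,-0.03],[0.01,0.02,0.0],10],[[-1.11,0.35,-0.03],[0.01,0.02,0.0],10],[[-1.2,0.45,-0.03],[0.01,0.02,0.0],10],[[-1.2,0.45,-0.03],[0.01,0.02,0.0],10],[[-1.2,0.45,-0.03],[0.01,0.02,0.0],10]]
```

>>> send_rows([
  [[-0.14,-0.01,0],[0.01,0.02,0],10],
  [[-0.27,-0.01,0],[0.01,0.02,0],10],
  [[-0.4,0,0],[0.01,0.02,0],10],
  [[-0.53,0.03,0],[0.01,0.02,0],10],
  [[-0.66,0.07,0],[0.01,0.02,0],10],
  [[-0.78,0.12,0],[0.01,0.02,0],10],
  [[-0.9,0.19,0],[0.01,0.02,0],10],
  [[-1.01,0.26,0],[0.01,0.02,0],10],
  [[-1.11,0.35,0],[0.01,0.02,0],10],
  [[-1.2,0.45,0],[0.01,0.02,0],10],
  [[-1.2,0.45,0],[0.01,0.02,0],10],
  [[-1.2,0.45,0],[0.01,0.02,0],10],
])

```text
time: 6.25
tool_pos: [0.5684, 0.0484, 0.1089]
tcp_rot: [0.463, -0.533, 0.534, -0.465]
ft_force: [-2.3, -1.2, 5.7]
opening: 0.174
```

```bash
python3 -c "
from plan import *
from cell import optics
p=optics.get_image('wrist'); cv2.imwrite('pics/w5.png',cv2.resize(p['image'],None,fx=1.25,fy=1.25))
plan((.5938,.0682),-132.85-np.arange(6,61,6),z=.109)"
```

```text
t 6.3 pos [0.5684 0.0484 0.1089] F [-4.1 -2.3  4.7] M [-0.42  0.51 -0.06] phi now -134.2 r 32.2 op 14.8
[[[-0.05,0.09,0.0],[0.0,-0.01,0.0],10],[[-0.12,0.2,0.0],[0.0,-0.01,0.0],10],[[-0.18,0.33,0.0],[0.0,-0.01,0.0],10],[[-0.22,0.45,0.0],[0.0,-0.01,0.0],10],[[-0.25,0.58,0.0],[0.0,-0.01,0.0],10],[[-0.26,0.72,0.0],[0.0,-0.01,0.0],10],[[-0.26,0.85,0.0],[0.0,-0.01,0.0],10],[[-0.25,0.99,0.0],[0.0,-0.01,0.0],10],[[-0.22,1.12,0.0],[0.0,-0.01,0.0],10],[[-0.18,1.24,0.0],[0.0,-0.01,0.0],10],[[-0.18,1.24,0.0],[0.0,-0.01,0.0],10],[[-0.18,1.24,0.0],[0.0,-0.01,0.0],10]]
```

View pics/w5.png

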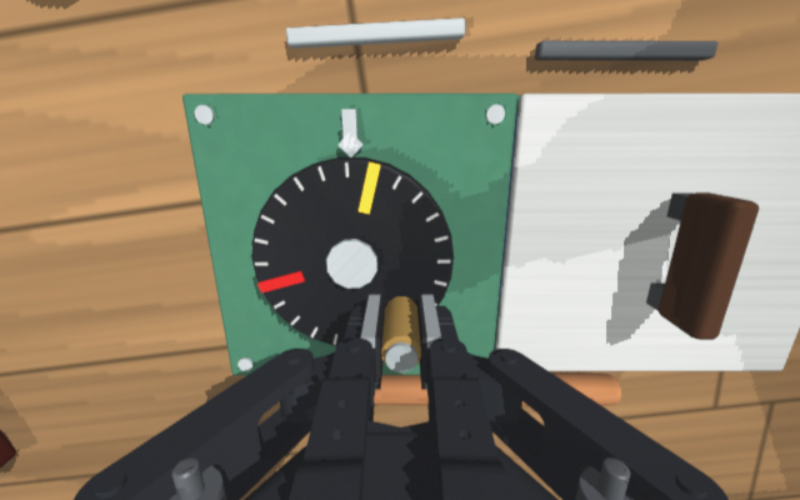

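>>> send_rows([
  [[-0.05,0.09,0.0],[0,-0.01,0],10],
  [[-0.12,0.2,0],[0,-0.01,0],10],
  [[-0.18,0.33,0],[0,-0.01,0],10],
  [[-0.22,0.45,0],[0,-0.01,0],10],
  [[-0.25,0.58,0],[0,-0.01,0],10],
  [[-0.26,0.72,0],[0,-0.01,0],10],
  [[-0.26,0.85,0],[0,-0.01,0],10],
  [[-0.25,0.99,0],[0,-0.01,0],10],
  [[-0.22,1.12,0],[0,-0.01,0],10],
  [[-0.18,1.24,0],[0,-0.01,0],10],
  [[-0.18,1.24,0],[0,-0.01,0],10],
  [[-0.18,1.24,0],[0,-0.01,0],10],
])

```text
time: 7.5
tool_pos: [0.5639, 0.0799, 0.1089]
tcp_rot: [0.463, -0.533, 0.534, -0.466]
ft_force: [-1.9, 2.2, 5.2]
opening: 0.179
```

```bash
cat > marks.py <<'E'
from h import *
from cell import optics
def marks(p,out=None):
    im=p["image"]; hsv=cv2.cvtColor(im,cv2.COLOR_BGR2HSV).astype(int); H,S,V=[hsv[...,i] for i in range(3)]
    C=cloud(p); D=np.array([.5925,.068])
    near=np.hypot(C[...,0]-D[0],C[...,1]-D[1])
    ondial=(near<.052)&(abs(C[...,2]-.098)<.007)
    # hub: bright neutral near the centre
    hub=(near<.02)&(V>150)&(S<40)&(C[...,2]<.108)&(C[...,2]>.095)
    def cen(m):
        n,l,s,c=cv2.connectedComponentsWithStats(m.astype(np.uint8)); 
        if n<2: return None,0
        k=1+np.argmax(s[1:,4]); return c[k],s[k,4]
    h,nh=cen(hub); hc=onplane(p,h,.102); print("hub",hc.round(4),nh)
    for nm,m in [("red",ondial&((H<6)|(H>174))&(S>180)&(V>90)),("yel",ondial&(H>24)&(H<34)&(S>150)&(V>140))]:
        c,n=cen(m)
        if n>15:
            for base,q in (("hub",hc),("model",[.5935,.0685])):
                X=onplane(p,c,.098); a=np.degrees(np.arctan2(X[1]-q[1],X[0]-q[0]))+7.86
                print(nm,n,base,"angle to pointer",round((a+180)%360-180,1),"r",round(np.hypot(X[1]-q[1],X[0]-q[0])*1e3,1))
    if out: cv2.imwrite(out,cv2.resize(im,None,fx=1.25,fy=1.25))
E
python3 -c "
from plan import *
from marks import *
marks(optics.get_image('wrist'),'pics/w6.png')
plan((.5938,.0682),-192.85-np.arange(6,73,6),z=.109)"
```

```text
hub [0.5936 0.0687 0.102 ] 1252
red 388 hub angle to pointer 46.8 r 35.5
red 388 model angle to pointer 47.0 r 35.7
yel 291 hub angle to pointer -75.7 r 35.9
yel 291 model angle to pointer -75.6 r 35.7
t 7.55 pos [0.5638 0.0798 0.1089] F [-2.9  1.5  5.9] M [0.18 0.34 0.04] phi now 166.7 r 32.1 op 14.9
[[[0.06,0.11,0.0],[-0.01,0.0,0.0],10],[[0.12,0.23,0.0],[-0.01,0.0,0.0],10],[[0.2,0.34,0.0],[-0.01,0.0,0.0],10],[[0.29,0.44,0.0],[-0.01,0.0,0.0],10],[[0.39,0.53,0.0],[-0.01,0.0,0.0],10],[[0.5,0.61,0.0],[-0.01,0.0,0.0],10],[[0.61,0.67,0.0],[-0.01,0.0,0.0],10],[[0.73,0.73,0.0],[-0.01,0.0,0.0],10],[[0.86,0.77,0.0],[-0.01,0.0,0.0],10],[[0.99,0.8,0.0],[-0.01,0.0,0.0],10],[[1.13,0.81,0.0],[-0.01,0.0,0.0],10],[[1.26,0.81,0.0],[-0.01,0.0,0.0],10],[[1.26,0.81,0.0],[-0.01,0.0,0.0],10],[[1.26,0.81,0.0],[-0.01,0.0,0.0],10]]
```

View pics/w6.png

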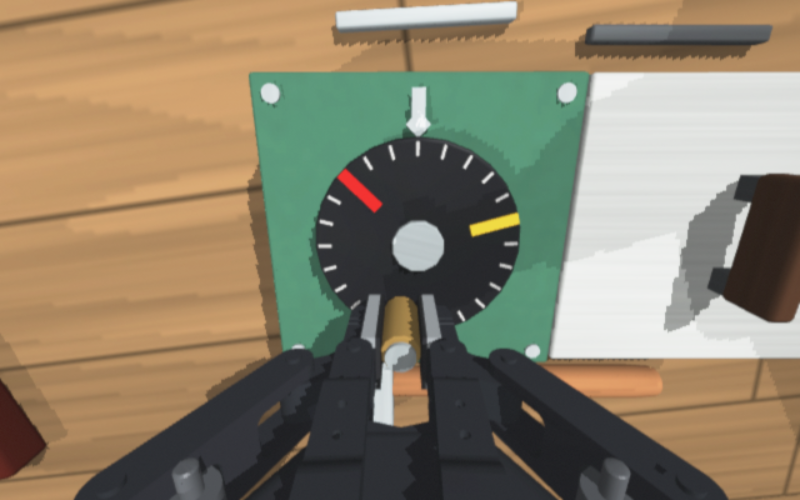

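```bash
python3 -c "
from plan import *
plan((.5938,.0684),-192.85-np.arange(6,108.1,6),z=.109)"
```

```text
t 7.55 pos [0.5638 0.0798 0.1089] F [-2.9  1.5  5.9] M [0.18 0.34 0.04] phi now 167.0 r 32.1 op 14.9
[[[0.06,0.12,0.0],[-0.01,0.0,0.0],10],[[0.12,0.24,0.0],[-0.01,0.0,0.0],10],[[0.2,0.34,0.0],[-0.01,0.0,0.0],10],[[0.29,0.44,0.0],[-0.01,0.0,0.0],10],[[0.39,0.53,0.0],[-0.01,0.0,0.0],10],[[0.5,0.61,0.0],[-0.01,0.0,0.0],10],[[0.61,0.68,0.0],[-0.01,0.0,0.0],10],[[0.73,0.74,0.0],[-0.01,0.0,0.0],10],[[0.86,0.78,0.0],[-0.01,0.0,0.0],10],[[0.99,0.81,0.0],[-0.01,0.0,0.0],10],[[1.13,0.82,0.0],[-0.01,0.0,0.0],10],[[1.26,0.82,0.0],[-0.01,0.0,0.0],10],[[1.39,0.81,0.0],[-0.01,0.0,0.0],10],[[1.52,0.78,0.0],[-0.01,0.0,0.0],10],[[1.65,0.74,0.0],[-0.01,0.0,0.0],10],[[1.77,0.69,0.0],[-0.01,0.0,0.0],10],[[1.89,0.62,0.0],[-0.01,0.0,0.0],10],[[2.0,0.54,0.0],[-0.01,0.0,0.0],10],[[2.0,0.54,0.0],[-0.01,0.0,0.0],10],[[2.0,0.54,0.0],[-0.01,0.0,0.0],10]]
```

>>> send_rows([
  [[0.06,0.12,0.0],[0,0,0],10],
  [[0.12,0.24,0.0],[0,0,0],10],
  [[0.2,0.34,0.0],[0,0,0],10],
  [[0.29,0.44,0.0],[0,0,0],10],
  [[0.39,0.53,0.0],[0,0,0],10],
  [[0.5,0.61,0.0],[0,0,0],10],
  [[0.61,0.68,0.0],[0,0,0],10],
  [[0.73,0.74,0.0],[0,0,0],10],
  [[0.86,0.78,0.0],[0,0,0],10],
  [[0.99,0.81,0.0],[0,0,0],10],
  [[1.13,0.82,0.0],[0,0,0],10],
  [[1.26,0.82,0.0],[0,0,0],10],
  [[1.39,0.81,0.0],[0,0,0],10],
  [[1.52,0.78,0.0],[0,0,0],10],
  [[1.65,0.74,0.0],[0,0,0],10],
  [[1.77,0.69,0.0],[0,0,0],10],
  [[1.89,0.62,0.0],[0,0,0],10],
  [[2.0,0.54,0.0],[0,0,0],10],
  [[2.0,0.54,0.0],[0,0,0],10],
  [[2.0,0.54,0.0],[0,0,0],10],
])

```text
time: 9.55
tool_pos: [0.614, 0.0929, 0.1088]
tcp_rot: [0.463, -0.533, 0.534, -0.465]
ft_force: [-1.6, -1.8, 3.3]
opening: 0.181
```

```bash
python3 -c "
from plan import *
plan((.5938,.0684),-300.85-np.arange(6,108.1,6),z=.109)"
```

```text
t 9.55 pos [0.614  0.0929 0.1088] F [-1.6 -1.8  3.3] M [-0.43  0.29  0.05] phi now 58.4 r 31.7 op 15.4
[[[0.09,-0.07,0.01],[0.0,0.0,0.0],10],[[0.18,-0.17,0.01],[0.0,0.0,0.0],10],[[0.26,-0.28,0.01],[0.0,0.0,0.0],10],[[0.33,-0.39,0.01],[0.0,0.0,0.0],10],[[0.39,-0.51,0.01],[0.0,0.0,0.0],10],[[0.43,-0.64,0.01],[0.0,0.0,0.0],10],[[0.46,-0.77,0.01],[0.0,0.0,0.0],10],[[0.47,-0.91,0.01],[0.0,0.0,0.0],10],[[0.47,-1.04,0.01],[0.0,0.0,0.0],10],[[0.46,-1.17,0.01],[0.0,0.0,0.0],10],[[0.43,-1.3,0.01],[0.0,0.0,0.0],10],[[0.39,-1.43,0.01],[0.0,0.0,0.0],10],[[0.34,-1.55,0.01],[0.0,0.0,0.0],10],[[0.27,-1.67,0.01],[0.0,0.0,0.0],10],[[0.19,-1.78,0.01],[0.0,0.0,0.0],10],[[0.1,-1.88,0.01],[0.0,0.0,0.0],10],[[0.0,-1.97,0.01],[0.0,0.0,0.0],10],[[-0.1,-2.05,0.01],[0.0,0.0,0.0],10],[[-0.1,-2.05,0.01],[0.0,0.0,0.0],10],[[-0.1,-2.05,0.01],[0.0,0.0,0.0],10]]
```

>>> send_rows([
  [[0.09,-0.07,0],[0,0,0],10],
  [[0.18,-0.17,0],[0,0,0],10],
  [[0.26,-0.28,0],[0,0,0],10],
  [[0.33,-0.39,0],[0,0,0],10],
  [[0.39,-0.51,0],[0,0,0],10],
  [[0.43,-0.64,0],[0,0,0],10],
  [[0.46,-0.77,0],[0,0,0],10],
  [[0.47,-0.91,0],[0,0,0],10],
  [[0.47,-1.04,0],[0,0,0],10],
  [[0.46,-1.17,0],[0,0,0],10],
  [[0.43,-1.3,0],[0,0,0],10],
  [[0.39,-1.43,0],[0,0,0],10],
  [[0.34,-1.55,0],[0,0,0],10],
  [[0.27,-1.67,0],[0,0,0],10],
  [[0.19,-1.78,0],[0,0,0],10],
  [[0.1,-1.88,0],[0,0,0],10],
  [[0,-1.97,0],[0,0,0],10],
  [[-0.1,-2.05,0],[0,0,0],10],
  [[-0.1,-2.05,0],[0,0,0],10],
  [[-0.1,-2.05,0],[0,0,0],10],
])

```text
time: 11.55
tool_pos: [0.6118, 0.0415, 0.1089]
tcp_rot: [0.462, -0.532, 0.535, -0.466]
ft_force: [1.4, 3.2, 2.0]
opening: 0.173
```

```bash
python3 -c "
from plan import *
plan((.5938,.0684),-408.85-np.arange(6,108.1,6),z=.109)"
```

```text
t 11.55 pos [0.6118 0.0415 0.1089] F [1.4 3.2 2. ] M [ 0.57 -0.33 -0.  ] phi now -48.4 r 32.3 op 14.8
[[[-0.13,-0.06,0.0],[0.0,0.01,0.0],10],[[-0.25,-0.12,0.0],[0.0,0.01,0.0],10],[[-0.38,-0.16,0.0],[0.0,0.01,0.0],10],[[-0.51,-0.19,0.0],[0.0,0.01,0.0],10],[[-0.65,-0.2,0.0],[0.0,0.01,0.0],10],[[-0.78,-0.2,0.0],[0.0,0.01,0.0],10],[[-0.91,-0.19,0.0],[0.0,0.01,0.0],10],[[-1.04,-0.16,0.0],[0.0,0.01,0.0],10],[[-1.17,-0.12,0.0],[0.0,0.01,0.0],10],[[-1.29,-0.07,0.0],[0.0,0.01,0.0],10],[[-1.41,0.0,0.0],[0.0,0.01,0.0],10],[[-1.52,0.08,0.0],[0.0,0.01,0.0],10],[[-1.62,0.17,0.0],[0.0,0.01,0.0],10],[[-1.71,0.27,0.0],[0.0,0.01,0.0],10],[[-1.79,0.37,0.0],[0.0,0.01,0.0],10],[[-1.86,0.49,0.0],[0.0,0.01,0.0],10],[[-1.91,0.61,0.0],[0.0,0.01,0.0],10],[[-1.95,0.74,0.0],[0.0,0.01,0.0],10],[[-1.95,0.74,0.0],[0.0,0.01,0.0],10],[[-1.95,0.74,0.0],[0.0,0.01,0.0],10]]
```

>>> send_rows([
  [[-0.13,-0.06,0],[0,0.01,0],10],
  [[-0.25,-0.12,0],[0,0.01,0],10],
  [[-0.38,-0.16,0],[0,0.01,0],10],
  [[-0.51,-0.19,0],[0,0.01,0],10],
  [[-0.65,-0.2,0],[0,0.01,0],10],
  [[-0.78,-0.2,0],[0,0.01,0],10],
  [[-0.91,-0.19,0],[0,0.01,0],10],
  [[-1.04,-0.16,0],[0,0.01,0],10],
  [[-1.17,-0.12,0],[0,0.01,0],10],
  [[-1.29,-0.07,0],[0,0.01,0],10],
  [[-1.41,0,0],[0,0.01,0],10],
  [[-1.52,0.08,0],[0,0.01,0],10],
  [[-1.62,0.17,0],[0,0.01,0],10],
  [[-1.71,0.27,0],[0,0.01,0],10],
  [[-1.79,0.37,0],[0,0.01,0],10],
  [[-1.86,0.49,0],[0,0.01,0],10],
  [[-1.91,0.61,0],[0,0.01,0],10],
  [[-1.95,0.74,0],[0,0.01,0],10],
  [[-1.95,0.74,0],[0,0.01,0],10],
  [[-1.95,0.74,0],[0,0.01,0],10],
])

```text
time: 13.55
tool_pos: [0.5625, 0.0596, 0.1089]
tcp_rot: [0.463, -0.533, 0.534, -0.465]
ft_force: [-0.6, -3.8, 3.3]
opening: 0.177
```

```bash
python3 -c "
from plan import *
from marks import *
marks(optics.get_image('wrist'),'pics/w7.png')
plan((.5938,.0684),-516.85-np.linspace(6,66,11),z=.109,hold=3)"; cat log.txt
```

```text
hub [0.5934 0.0686 0.102 ] 1258
red 355 hub angle to pointer 85.1 r 35.9
red 355 model angle to pointer 85.2 r 36.0
yel 348 hub angle to pointer -36.8 r 35.5
yel 348 model angle to pointer -36.8 r 35.4
t 13.6 pos [0.5625 0.0597 0.1089] F [-1.  -4.9  3.3] M [-0.86  0.08  0.01] phi now -156.5 r 32.5 op 15.1
[[[-0.01,0.14,0.0],[0.0,-0.01,0.0],10],[[-0.03,0.28,0.0],[0.0,-0.01,0.0],10],[[-0.03,0.41,0.0],[0.0,-0.01,0.0],10],[[-0.01,0.54,0.0],[0.0,-0.01,0.0],10],[[0.01,0.67,0.0],[0.0,-0.01,0.0],10],[[0.05,0.8,0.0],[0.0,-0.01,0.0],10],[[0.11,0.93,0.0],[0.0,-0.01,0.0],10],[[0.17,1.04,0.0],[0.0,-0.01,0.0],10],[[0.25,1.15,0.0],[0.0,-0.01,0.0],10],[[0.34,1.25,0.0],[0.0,-0.01,0.0],10],[[0.44,1.34,0.0],[0.0,-0.01,0.0],10],[[0.44,1.34,0.0],[0.0,-0.01,0.0],10],[[0.44,1.34,0.0],[0.0,-0.01,0.0],10],[[0.44,1.34,0.0],[0.0,-0.01,0.0],10]]
0.59903 0.03661
0.56841 0.04841
0.56383 0.07980
0.56383 0.07980
0.61397 0.09288
0.61176 0.04150
0.56252 0.05966
```

>>> send_rows([
  [[-0.01,0.14,0],[0,0,0],10],
  [[-0.03,0.28,0],[0,0,0],10],
  [[-0.03,0.41,0],[0,0,0],10],
  [[-0.01,0.54,0],[0,0,0],10],
  [[0.01,0.67,0],[0,0,0],10],
  [[0.05,0.8,0],[0,0,0],10],
  [[0.11,0.93,0],[0,0,0],10],
  [[0.17,1.04,0],[0,0,0],10],
  [[0.25,1.15,0],[0,0,0],10],
  [[0.34,1.25,0],[0,0,0],10],
  [[0.44,1.34,0],[0,0,0],10],
  [[0.44,1.34,0],[0,0,0],10],
  [[0.44,1.34,0],[0,0,0],10],
])

```text
time: 14.9
tool_pos: [0.5735, 0.0935, 0.1089]
tcp_rot: [0.463, -0.533, 0.534, -0.465]
ft_force: [-1.1, -4.4, 4.5]
opening: 0.175
```

```bash
python3 -c "
from plan import *
from marks import *
marks(optics.get_image('wrist'),'pics/w8.png')
plan((.5938,.0684),-582.85-np.arange(3,19,3),z=.109,hold=3)"
```

```text
hub [0.5937 0.0689 0.102 ] 1199
red 388 hub angle to pointer 16.4 r 35.1
red 388 model angle to pointer 17.0 r 35.4
yel 258 hub angle to pointer -105.5 r 36.6
yel 258 model angle to pointer -105.4 r 36.1
t 14.95 pos [0.5735 0.0934 0.1089] F [ 0.2 -2.4  3.9] M [-0.63  0.1  -0.02] phi now 136.9 r 32.2 op 14.8
[[[0.05,0.03,0.01],[0.0,-0.01,0.0],10],[[0.11,0.07,0.01],[0.0,-0.01,0.0],10],[[0.17,0.1,0.01],[0.0,-0.01,0.0],10],[[0.22,0.14,0.01],[0.0,-0.01,0.0],10],[[0.28,0.17,0.01],[0.0,-0.01,0.0],10],[[0.35,0.19,0.01],[0.0,-0.01,0.0],10],[[0.35,0.19,0.01],[0.0,-0.01,0.0],10],[[0.35,0.19,0.01],[0.0,-0.01,0.0],10],[[0.35,0.19,0.01],[0.0,-0.01,0.0],10]]
```

View pics/w8.png

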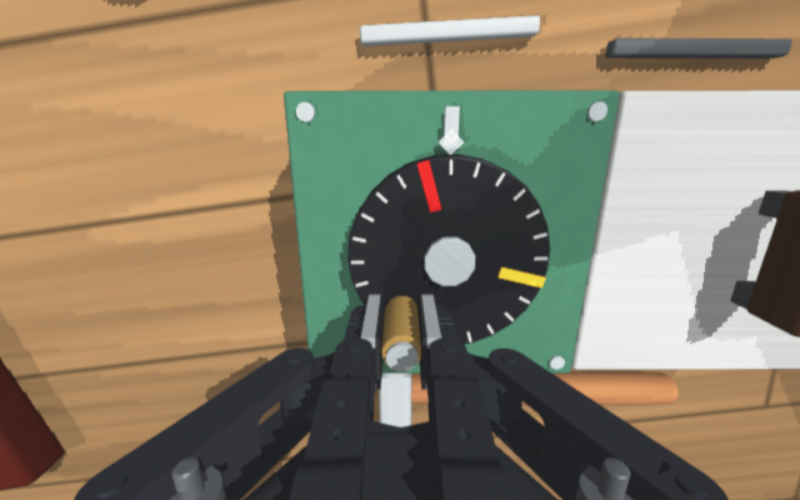

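>>> send_rows([
  [[0.05,0.03,0],[0,0,0],10],
  [[0.11,0.07,0],[0,0,0],10],
  [[0.17,0.1,0],[0,0,0],10],
  [[0.22,0.14,0],[0,0,0],10],
  [[0.28,0.17,0],[0,0,0],10],
  [[0.3,0.18,0],[0,0,0],10],
  [[0.3,0.18,0],[0,0,0],10],
  [[0.3,0.18,0],[0,0,0],10],
])

```text
time: 15.75
tool_pos: [0.5806, 0.0978, 0.1088]
tcp_rot: [0.464, -0.533, 0.534, -0.465]
ft_force: [-2.4, -3.9, 5.5]
opening: 0.175
```

```bash
python3 -c "
from plan import *
from marks import *
marks(optics.get_image('wrist'),'pics/w9.png')
plan((.5938,.0684),-599+np.arange(6,108.1,6),z=.109)"
python3 -c "
import cv2
a=cv2.imread('pics/w9.png'); cv2.imwrite('pics/w9c.png',cv2.resize(a[70:330,300:600],None,fx=2.3,fy=2.3,interpolation=cv2.INTER_CUBIC))"
```

```text
hub [0.5938 0.0689 0.102 ] 1152
red 387 hub angle to pointer 1.6 r 35.0
red 387 model angle to pointer 2.4 r 35.2
yel 268 hub angle to pointer -119.7 r 36.5
yel 268 model angle to pointer -119.8 r 36.0
t 15.8 pos [0.5806 0.0978 0.1088] F [-2.9 -3.7  5.4] M [-0.83  0.37 -0.01] phi now 122.0 r 32.2 op 15.1
[[[-0.1,-0.06,0.01],[0.0,-0.02,0.0],10],[[-0.21,-0.13,0.01],[0.0,-0.02,0.0],10],[[-0.32,-0.21,0.01],[0.0,-0.02,0.0],10],[[-0.41,-0.31,0.01],[0.0,-0.02,0.0],10],[[-0.5,-0.41,0.01],[0.0,-0.02,0.0],10],[[-0.57,-0.52,0.01],[0.0,-0.02,0.0],10],[[-0.63,-0.64,0.01],[0.0,-0.02,0.0],10],[[-0.68,-0.76,0.01],[0.0,-0.02,0.0],10],[[-0.72,-0.89,0.01],[0.0,-0.02,0.0],10],[[-0.74,-1.02,0.01],[0.0,-0.02,0.0],10],[[-0.75,-1.16,0.01],[0.0,-0.02,0.0],10],[[-0.75,-1.29,0.01],[0.0,-0.02,0.0],10],[[-0.73,-1.42,0.01],[0.0,-0.02,0.0],10],[[-0.7,-1.55,0.01],[0.0,-0.02,0.0],10],[[-0.65,-1.68,0.01],[0.0,-0.02,0.0],10],[[-0.59,-1.8,0.01],[0.0,-0.02,0.0],10],[[-0.52,-1.91,0.01],[0.0,-0.02,0.0],10],[[-0.44,-2.02,0.01],[0.0,-0.02,0.0],10],[[-0.44,-2.02,0.01],[0.0,-0.02,0.0],10],[[-0.44,-2.02,0.01],[0.0,-0.02,0.0],10]]
```

View pics/w9c.png

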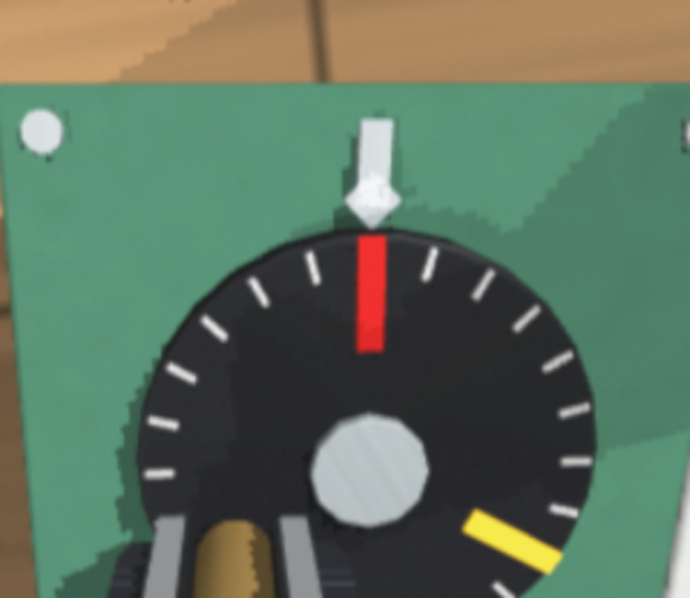

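>>> send_rows([
  [[-0.1,-0.06,0],[0,-0.02,0],10],
  [[-0.21,-0.13,0],[0,-0.02,0],10],
  [[-0.32,-0.21,0],[0,-0.02,0],10],
  [[-0.41,-0.31,0],[0,-0.02,0],10],
  [[-0.5,-0.41,0],[0,-0.02,0],10],
  [[-0.57,-0.52,0],[0,-0.02,0],10],
  [[-0.63,-0.64,0],[0,-0.02,0],10],
  [[-0.68,-0.76,0],[0,-0.02,0],10],
  [[-0.72,-0.89,0],[0,-0.02,0],10],
  [[-0.74,-1.02,0],[0,-0.02,0],10],
  [[-0.75,-1.16,0],[0,-0.02,0],10],
  [[-0.75,-1.29,0],[0,-0.02,0],10],
  [[-0.73,-1.42,0],[0,-0.02,0],10],
  [[-0.7,-1.55,0],[0,-0.02,0],10],
  [[-0.65,-1.68,0],[0,-0.02,0],10],
  [[-0.59,-1.8,0],[0,-0.02,0],10],
  [[-0.52,-1.91,0],[0,-0.02,0],10],
  [[-0.44,-2.02,0],[0,-0.02,0],10],
  [[-0.44,-2.02,0],[0,-0.02,0],10],
  [[-0.44,-2.02,0],[0,-0.02,0],10],
])

```text
time: 17.8
tool_pos: [0.5694, 0.0465, 0.1089]
tcp_rot: [0.463, -0.532, 0.535, -0.465]
ft_force: [-1.1, -0.5, 5.0]
opening: 0.176
```

```bash
python3 -c "
from plan import *
plan((.5938,.0684),-491+np.arange(6,108.1,6),z=.109)"
```

```text
t 17.8 pos [0.5694 0.0465 0.1089] F [-1.1 -0.5  5. ] M [0.02 0.08 0.06] phi now -130.2 r 32.8 op 15.0
[[[0.1,-0.06,0.01],[0.01,0.0,0.0],10],[[0.21,-0.15,0.01],[0.01,0.0,0.0],10],[[0.32,-0.22,0.01],[0.01,0.0,0.0],10],[[0.44,-0.29,0.01],[0.01,0.0,0.0],10],[[0.56,-0.33,0.01],[0.01,0.0,0.0],10],[[0.69,-0.37,0.01],[0.01,0.0,0.0],10],[[0.82,-0.39,0.01],[0.01,0.0,0.0],10],[[0.96,-0.4,0.01],[0.01,0.0,0.0],10],[[1.09,-0.4,0.01],[0.01,0.0,0.0],10],[[1.22,-0.38,0.01],[0.01,0.0,0.0],10],[[1.35,-0.35,0.01],[0.01,0.0,0.0],10],[[1.48,-0.3,0.01],[0.01,0.0,0.0],10],[[1.6,-0.24,0.01],[0.01,0.0,0.0],10],[[1.71,-0.17,0.01],[0.01,0.0,0.0],10],[[1.82,-0.09,0.01],[0.01,0.0,0.0],10],[[1.91,0.01,0.01],[0.01,0.0,0.0],10],[[2.0,0.11,0.01],[0.01,0.0,0.0],10],[[2.07,0.22,0.01],[0.01,0.0,0.0],10],[[2.07,0.22,0.01],[0.01,0.0,0.0],10],[[2.07,0.22,0.01],[0.01,0.0,0.0],10]]
```

>>> send_rows([
  [[0.1,-0.06,0],[0.01,0,0],10],
  [[0.21,-0.15,0],[0.01,0,0],10],
  [[0.32,-0.22,0],[0.01,0,0],10],
  [[0.44,-0.29,0],[0.01,0,0],10],
  [[0.56,-0.33,0],[0.01,0,0],10],
  [[0.69,-0.37,0],[0.01,0,0],10],
  [[0.82,-0.39,0],[0.01,0,0],10],
  [[0.96,-0.4,0],[0.01,0,0],10],
  [[1.09,-0.4,0],[0.01,0,0],10],
  [[1.22,-0.38,0],[0.01,0,0],10],
  [[1.35,-0.35,0],[0.01,0,0],10],
  [[1.48,-0.3,0],[0.01,0,0],10],
  [[1.6,-0.24,0],[0.01,0,0],10],
  [[1.71,-0.17,0],[0.01,0,0],10],
  [[1.82,-0.09,0],[0.01,0,0],10],
  [[1.91,0.01,0],[0.01,0,0],10],
  [[2.0,0.11,0],[0.01,0,0],10],
  [[2.07,0.22,0],[0.01,0,0],10],
  [[2.07,0.22,0],[0.01,0,0],10],
  [[2.07,0.22,0],[0.01,0,0],10],
])

```text
time: 19.8
tool_pos: [0.6211, 0.0517, 0.1088]
tcp_rot: [0.463, -0.533, 0.534, -0.465]
ft_force: [-1.0, -0.1, 5.8]
opening: 0.172
```

```bash
python3 -c "
from plan import *
plan((.5938,.0684),-383+np.arange(6,108.1,6),z=.109)"
```

```text
t 19.8 pos [0.6211 0.0517 0.1088] F [-1.  -0.1  5.8] M [-0.03  0.17 -0.  ] phi now -23.6 r 32.1 op 14.7
[[[0.07,0.13,0.01],[0.0,-0.01,0.0],10],[[0.12,0.26,0.01],[0.0,-0.01,0.0],10],[[0.15,0.38,0.01],[0.0,-0.01,0.0],10],[[0.18,0.52,0.01],[0.0,-0.01,0.0],10],[[0.19,0.65,0.01],[0.0,-0.01,0.0],10],[[0.18,0.78,0.01],[0.0,-0.01,0.0],10],[[0.16,0.92,0.01],[0.0,-0.01,0.0],10],[[0.13,1.05,0.01],[0.0,-0.01,0.0],10],[[0.08,1.17,0.01],[0.0,-0.01,0.0],10],[[0.02,1.29,0.01],[0.0,-0.01,0.0],10],[[-0.05,1.41,0.01],[0.0,-0.01,0.0],10],[[-0.13,1.51,0.01],[0.0,-0.01,0.0],10],[[-0.22,1.61,0.01],[0.0,-0.01,0.0],10],[[-0.33,1.69,0.01],[0.0,-0.01,0.0],10],[[-0.44,1.77,0.01],[0.0,-0.01,0.0],10],[[-0.56,1.83,0.01],[0.0,-0.01,0.0],10],[[-0.68,1.88,0.01],[0.0,-0.01,0.0],10],[[-0.81,1.92,0.01],[0.0,-0.01,0.0],10],[[-0.81,1.92,0.01],[0.0,-0.01,0.0],10],[[-0.81,1.92,0.01],[0.0,-0.01,0.0],10]]
```

>>> send_rows([
  [[0.07,0.13,0],[0,-0.01,0],10],
  [[0.12,0.26,0],[0,-0.01,0],10],
  [[0.15,0.38,0],[0,-0.01,0],10],
  [[0.18,0.52,0],[0,-0.01,0],10],
  [[0.19,0.65,0],[0,-0.01,0],10],
  [[0.18,0.78,0],[0,-0.01,0],10],
  [[0.16,0.92,0],[0,-0.01,0],10],
  [[0.13,1.05,0],[0,-0.01,0],10],
  [[0.08,1.17,0],[0,-0.01,0],10],
  [[0.02,1.29,0],[0,-0.01,0],10],
  [[-0.05,1.41,0],[0,-0.01,0],10],
  [[-0.13,1.51,0],[0,-0.01,0],10],
  [[-0.22,1.61,0],[0,-0.01,0],10],
  [[-0.33,1.69,0],[0,-0.01,0],10],
  [[-0.44,1.77,0],[0,-0.01,0],10],
  [[-0.56,1.83,0],[0,-0.01,0],10],
  [[-0.68,1.88,0],[0,-0.01,0],10],
  [[-0.81,1.92,0],[0,-0.01,0],10],
  [[-0.81,1.92,0],[0,-0.01,0],10],
  [[-0.81,1.92,0],[0,-0.01,0],10],
])

```text
time: 21.8
tool_pos: [0.601, 0.0995, 0.1089]
tcp_rot: [0.463, -0.532, 0.535, -0.465]
ft_force: [0.6, -5.0, 3.6]
opening: 0.177
```

```bash
python3 -c "
from plan import *
plan((.5938,.0684),-275+np.arange(6,108.1,6),z=.109)"
```

```text
t 21.8 pos [0.601  0.0995 0.1089] F [ 0.6 -5.   3.6] M [-0.92 -0.22 -0.02] phi now 84.9 r 32.0 op 15.1
[[[-0.13,0.03,0.01],[0.01,0.01,0.0],10],[[-0.27,0.03,0.01],[0.01,0.01,0.0],10],[[-0.4,0.03,0.01],[0.01,0.01,0.0],10],[[-0.53,0.01,0.01],[0.01,0.01,0.0],10],[[-0.66,-0.02,0.01],[0.01,0.01,0.0],10],[[-0.79,-0.07,0.01],[0.01,0.01,0.0],10],[[-0.91,-0.13,0.01],[0.01,0.01,0.0],10],[[-1.02,-0.2,0.01],[0.01,0.01,0.0],10],[[-1.13,-0.28,0.01],[0.01,0.01,0.0],10],[[-1.23,-0.38,0.01],[0.01,0.01,0.0],10],[[-1.31,-0.48,0.01],[0.01,0.01,0.0],10],[[-1.39,-0.59,0.01],[0.01,0.01,0.0],10],[[-1.45,-0.71,0.01],[0.01,0.01,0.0],10],[[-1.5,-0.83,0.01],[0.01,0.01,0.0],10],[[-1.54,-0.96,0.01],[0.01,0.01,0.0],10],[[-1.56,-1.09,0.01],[0.01,0.01,0.0],10],[[-1.57,-1.23,0.01],[0.01,0.01,0.0],10],[[-1.56,-1.36,0.01],[0.01,0.01,0.0],10],[[-1.56,-1.36,0.01],[0.01,0.01,0.0],10],[[-1.56,-1.36,0.01],[0.01,0.01,0.0],10]]
```

>>> send_rows([
  [[-0.13,0.03,0],[0.01,0.01,0],10],
  [[-0.27,0.03,0],[0.01,0.01,0],10],
  [[-0.4,0.03,0],[0.01,0.01,0],10],
  [[-0.53,0.01,0],[0.01,0.01,0],10],
  [[-0.66,-0.02,0],[0.01,0.01,0],10],
  [[-0.79,-0.07,0],[0.01,0.01,0],10],
  [[-0.91,-0.13,0],[0.01,0.01,0],10],
  [[-1.02,-0.2,0],[0.01,0.01,0],10],
  [[-1.13,-0.28,0],[0.01,0.01,0],10],
  [[-1.23,-0.38,0],[0.01,0.01,0],10],
  [[-1.31,-0.48,0],[0.01,0.01,0],10],
  [[-1.39,-0.59,0],[0.01,0.01,0],10],
  [[-1.45,-0.71,0],[0.01,0.01,0],10],
  [[-1.5,-0.83,0],[0.01,0.01,0],10],
  [[-1.54,-0.96,0],[0.01,0.01,0],10],
  [[-1.56,-1.09,0],[0.01,0.01,0],10],
  [[-1.57,-1.23,0],[0.01,0.01,0],10],
  [[-1.56,-1.36,0],[0.01,0.01,0],10],
  [[-1.56,-1.36,0],[0.01,0.01,0],10],
  [[-1.56,-1.36,0],[0.01,0.01,0],10],
])

```text
time: 23.8
tool_pos: [0.5614, 0.0649, 0.1089]
tcp_rot: [0.464, -0.533, 0.534, -0.465]
ft_force: [-0.4, 1.5, 5.6]
opening: 0.177
```

```bash
python3 -c "
from plan import *
from marks import *
marks(optics.get_image('wrist'),'pics/w10.png')
plan((.5938,.0684),-167+np.arange(5,47,5),z=.109,hold=3)"
```

```text
hub [0.5935 0.0686 0.102 ] 1258
red 374 hub angle to pointer 74.2 r 35.8
red 374 model angle to pointer 74.3 r 35.9
yel 350 hub angle to pointer -48.2 r 35.8
yel 350 model angle to pointer -48.1 r 35.7
t 23.85 pos [0.5614 0.0649 0.1088] F [-0.4  2.3  6.5] M [ 0.32  0.11 -0.02] phi now -166.0 r 32.6 op 15.0
[[[0.04,-0.09,0.01],[0.0,-0.02,0.0],10],[[0.06,-0.2,0.01],[0.0,-0.02,0.0],10],[[0.09,-0.3,0.01],[0.0,-0.02,0.0],10],[[0.14,-0.4,0.01],[0.0,-0.02,0.0],10],[[0.19,-0.5,0.01],[0.0,-0.02,0.0],10],[[0.25,-0.6,0.01],[0.0,-0.02,0.0],10],[[0.32,-0.69,0.01],[0.0,-0.02,0.0],10],[[0.39,-0.77,0.01],[0.0,-0.02,0.0],10],[[0.47,-0.84,0.01],[0.0,-0.02,0.0],10],[[0.47,-0.84,0.01],[0.0,-0.02,0.0],10],[[0.47,-0.84,0.01],[0.0,-0.02,0.0],10],[[0.47,-0.84,0.01],[0.0,-0.02,0.0],10]]
```

View pics/w10.png

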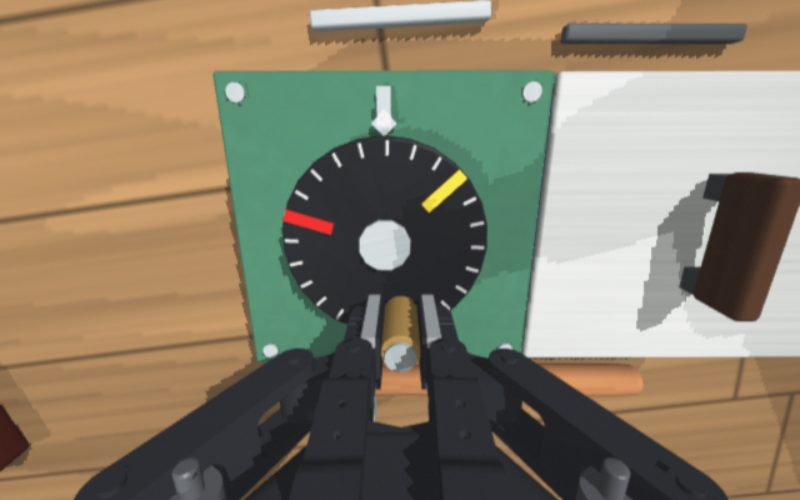

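>>> send_rows([
  [[0.04,-0.09,0],[0,0,0],10],
  [[0.06,-0.2,0],[0,0,0],10],
  [[0.09,-0.3,0],[0,0,0],10],
  [[0.14,-0.4,0],[0,0,0],10],
  [[0.19,-0.5,0],[0,0,0],10],
  [[0.25,-0.6,0],[0,0,0],10],
  [[0.32,-0.69,0],[0,0,0],10],
  [[0.38,-0.75,0],[0,0,0],10],
  [[0.38,-0.75,0],[0,0,0],10],
  [[0.38,-0.75,0],[0,0,0],10],
])

```text
time: 24.85
tool_pos: [0.5702, 0.0455, 0.1088]
tcp_rot: [0.464, -0.533, 0.534, -0.464]
ft_force: [-2.2, 1.1, 5.8]
opening: 0.173
```

```bash
python3 -c "
from plan import *
from marks import *
marks(optics.get_image('wrist'),'pics/w11.png')
plan((.5938,.0684),-126+np.arange(2,15,2),z=.109,hold=1)"
```

```text
hub [0.5936 0.0683 0.102 ] 1203
red 304 hub angle to pointer 112.7 r 36.4
red 304 model angle to pointer 112.6 r 36.1
yel 349 hub angle to pointer -8.2 r 35.2
yel 349 model angle to pointer -8.4 r 35.4
t 24.9 pos [0.5702 0.0455 0.1088] F [-1.4  0.5  6. ] M [0.33 0.15 0.01] phi now -128.0 r 32.9 op 14.8
[[[0.09,-0.04,0.01],[0.01,-0.03,0.0],10],[[0.12,-0.07,0.01],[0.01,-0.03,0.0],10],[[0.16,-0.09,0.01],[0.01,-0.03,0.0],10],[[0.19,-0.12,0.01],[0.01,-0.03,0.0],10],[[0.23,-0.15,0.01],[0.01,-0.03,0.0],10],[[0.27,-0.17,0.01],[0.01,-0.03,0.0],10],[[0.31,-0.19,0.01],[0.01,-0.03,0.0],10],[[0.31,-0.19,0.01],[0.01,-0.03,0.0],10]]
```

View pics/w11.png

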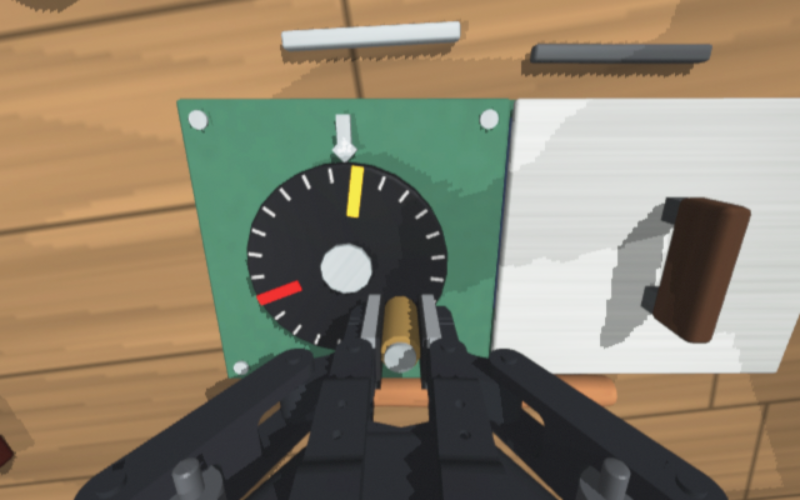

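>>> send_rows([
  [[0.05,-0.03,0],[0,0,0],10],
  [[0.1,-0.06,0],[0,0,0],10],
  [[0.15,-0.09,0],[0,0,0],10],
  [[0.18,-0.11,0],[0,0,0],10],
  [[0.18,-0.11,0],[0,0,0],10],
  [[0.18,-0.11,0],[0,0,0],10],
])

```text
time: 25.5
tool_pos: [0.5739, 0.0422, 0.1088]
tcp_rot: [-0.465, 0.534, -0.534, 0.463]
ft_force: [-3.2, 1.8, 6.5]
opening: 0.171
```

```bash
python3 -c "
from plan import *
from marks import *
marks(optics.get_image('wrist'),'pics/w12.png')
plan((.5938,.0684),-120-np.arange(3,31,3),z=.109,hold=1)"
python3 -c "
import cv2
a=cv2.imread('pics/w12.png'); cv2.imwrite('pics/w12c.png',cv2.resize(a[70:330,200:500],None,fx=2.3,fy=2.3,interpolation=cv2.INTER_CUBIC))"
```

```text
hub [0.5937 0.0683 0.102 ] 1186
red 287 hub angle to pointer 121.2 r 36.3
red 287 model angle to pointer 121.0 r 36.0
yel 346 hub angle to pointer 0.7 r 35.2
yel 346 model angle to pointer 0.4 r 35.4
t 25.55 pos [0.5738 0.0422 0.1088] F [-1.5  1.6  6.4] M [ 0.46  0.22 -0.03] phi now -119.5 r 32.9 op 14.7
[[[-0.04,0.08,0.01],[0.01,-0.05,0.0],10],[[-0.09,0.12,0.01],[0.01,-0.05,0.0],10],[[-0.14,0.17,0.01],[0.01,-0.05,0.0],10],[[-0.18,0.22,0.01],[0.01,-0.05,0.0],10],[[-0.22,0.27,0.01],[0.01,-0.05,0.0],10],[[-0.26,0.33,0.01],[0.01,-0.05,0.0],10],[[-0.3,0.38,0.01],[0.01,-0.05,0.0],10],[[-0.33,0.44,0.01],[0.01,-0.05,0.0],10],[[-0.36,0.5,0.01],[0.01,-0.05,0.0],10],[[-0.39,0.56,0.01],[0.01,-0.05,0.0],10],[[-0.39,0.56,0.01],[0.01,-0.05,0.0],10]]
```

View pics/w12c.png

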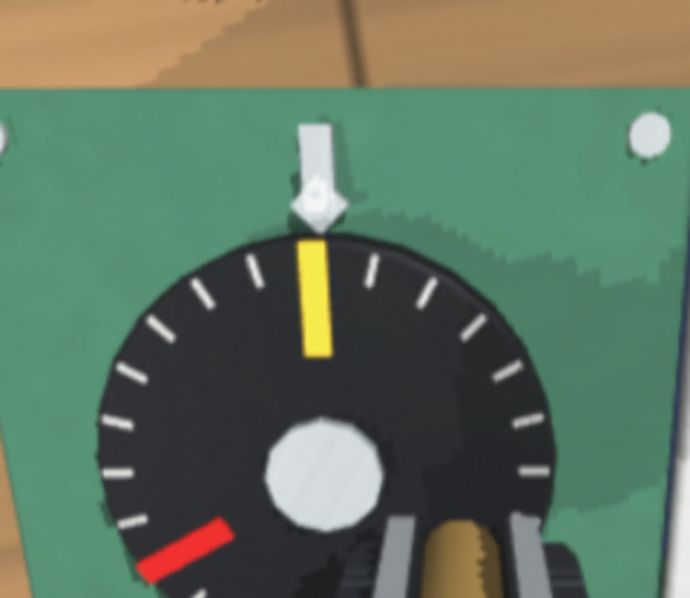

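```bash
cat >> marks.py <<'E'
def handle(p):
    im=p["image"]; hsv=cv2.cvtColor(im,cv2.COLOR_BGR2HSV).astype(int); C=cloud(p)
    y=np.radians(82.14); b=np.array([.582,-.0155]); ey=np.array([np.cos(y),np.sin(y)]); ex=np.array([np.sin(y),-np.cos(y)])
    d=C[...,:2]-b; Y=d@ey; X=d@ex; Z=C[...,2]
    m=(abs(X)<.06)&(Y<-.04)&(Y>-.23)&(Z>.110)&(Z<.121)
    # cover edge: bright pixels near dial side
    w=(abs(X)<.065)&(abs(Z-.082)<.006)&(im.min(-1)>120)&(Y<.03)&(Y>-.1)
    print("handle y",round(np.median(Y[m])*1e3,1) if m.any() else None,m.sum(),"cover edge y",np.round(np.percentile(Y[w],99)*1e3,1) if w.any() else None)
E
python3 -c "
from plan import *
from marks import *
handle(optics.get_image('wrist'))
plan((.5938,.0684),-120-np.arange(4,37,4),z=.109,hold=1)"
```

```text
handle y -73.1 2910 cover edge y 6.6
t 25.6 pos [0.5739 0.0422 0.1088] F [-3.   1.3  7. ] M [0.46 0.24 0.01] phi now -119.4 r 32.9 op 15.4
[[[-0.06,0.09,0.01],[0.01,-0.05,0.0],10],[[-0.12,0.16,0.01],[0.01,-0.05,0.0],10],[[-0.18,0.22,0.01],[0.01,-0.05,0.0],10],[[-0.24,0.29,0.01],[0.01,-0.05,0.0],10],[[-0.29,0.37,0.01],[0.01,-0.05,0.0],10],[[-0.33,0.44,0.01],[0.01,-0.05,0.0],10],[[-0.37,0.52,0.01],[0.01,-0.05,0.0],10],[[-0.4,0.61,0.01],[0.01,-0.05,0.0],10],[[-0.43,0.69,0.01],[0.01,-0.05,0.0],10],[[-0.43,0.69,0.01],[0.01,-0.05,0.0],10]]
```

>>> send_rows([
  [[-0.06,0.09,0],[0,-0.05,0],10],
  [[-0.12,0.16,0],[0,-0.05,0],10],
  [[-0.18,0.22,0],[0,-0.05,0],10],
  [[-0.24,0.29,0],[0,-0.05,0],10],
  [[-0.29,0.37,0],[0,-0.05,0],10],
  [[-0.33,0.44,0],[0,-0.05,0],10],
  [[-0.37,0.52,0],[0,-0.05,0],10],
  [[-0.4,0.61,0],[0,-0.05,0],10],
  [[-0.43,0.69,0],[0,-0.05,0],10],
  [[-0.43,0.69,0],[0,-0.05,0],10],
])

```text
time: 26.6
tool_pos: [0.5625, 0.0596, 0.1089]
tcp_rot: [0.464, -0.532, 0.535, -0.464]
ft_force: [-1.4, -2.5, 5.9]
opening: 0.178
```

```bash
cat > chk.py <<'E'
from plan import *
from marks import *
import sys
p=optics.get_image('wrist'); marks(p); handle(p)
s=readout.state(); T=s["tool_pos"]; c=np.array([.5938,.0684]); u=T[:2]-c; r=np.hypot(*u); u/=r; t=np.array([u[1],-u[0]])
print("Ftan(cw)",round(s["ft_force"][:2]@t,1),"Frad",round(s["ft_force"][:2]@u,1))
plan(c,float(sys.argv[1])-np.array([2,4,6.]),z=.109,hold=1)
E
python3 chk.py -156
```

```text
hub [0.5935 0.0686 0.102 ] 1265
red 359 hub angle to pointer 84.7 r 36.0
red 359 model angle to pointer 84.8 r 36.1
yel 350 hub angle to pointer -37.2 r 35.6
yel 350 model angle to pointer -37.2 r 35.5
handle y -72.5 3245 cover edge y 6.9
Ftan(cw) -1.8 Frad 1.2
t 26.65 pos [0.5625 0.0595 0.1089] F [-0.6 -2.   6.1] M [-0.35  0.11  0.05] phi now -156.3 r 32.5 op 15.0
[[[0.01,0.04,0.01],[0.02,-0.01,0.0],10],[[0.0,0.09,0.01],[0.02,-0.01,0.0],10],[[-0.01,0.13,0.01],[0.02,-0.01,0.0],10],[[-0.01,0.13,0.01],[0.02,-0.01,0.0],10]]
```

>>> send_rows([
  [[0.01,0.04,0],[0,0,0],10],
  [[0,0.09,0],[0,0,0],10],
  [[-0.01,0.13,0],[0,0,0],10],
  [[-0.01,0.13,0],[0,0,0],10],
])

```text
time: 27.05
tool_pos: [0.5617, 0.063, 0.1089]
tcp_rot: [0.464, -0.533, 0.534, -0.464]
ft_force: [-1.4, -1.8, 5.9]
opening: 0.176
```

```bash
python3 chk.py -162
```

```text
hub [0.5935 0.0686 0.102 ] 1267
red 366 hub angle to pointer 78.4 r 35.7
red 366 model angle to pointer 78.5 r 35.8
yel 345 hub angle to pointer -43.8 r 35.9
yel 345 model angle to pointer -43.7 r 35.8
handle y -72.4 3296 cover edge y 7.0
Ftan(cw) -2.2 Frad 1.2
t 27.1 pos [0.5617 0.063  0.1089] F [-0.8 -2.4  6.9] M [-0.26  0.05  0.03] phi now -162.5 r 32.5 op 14.8
[[[0.02,0.04,0.01],[0.02,-0.02,0.0],10],[[0.01,0.08,0.01],[0.02,-0.02,0.0],10],[[0.01,0.12,0.01],[0.02,-0.02,0.0],10],[[0.01,0.12,0.01],[0.02,-0.02,0.0],10]]
```

>>> send_rows([
  [[0.01,0.04,0],[0,0,0],10],
  [[0.01,0.08,0],[0,0,0],10],
  [[0.01,0.13,0],[0,0,0],10],
  [[0.01,0.15,0],[0,0,0],10],
])

```text
time: 27.5
tool_pos: [0.5615, 0.0666, 0.1089]
tcp_rot: [0.465, -0.533, 0.534, -0.463]
ft_force: [-0.5, -3.9, 6.2]
opening: 0.175
```

```bash
sed -i 's/2,4,6\./2,4,6,7./; s/hold=1/hold=0/' chk.py; python3 chk.py -169 | grep -v model
```

```text
hub [0.5934 0.0687 0.102 ] 1271
red 380 hub angle to pointer 72.2 r 35.7
yel 346 hub angle to pointer -50.0 r 35.9
handle y -72.2 3199 cover edge y 6.8
Ftan(cw) -4.1 Frad 1.0
t 27.55 pos [0.5614 0.0665 0.1089] F [-0.7 -4.1  5.9] M [-0.52  0.02  0.04] phi now -168.8 r 32.4 op 14.7
[[[0.01,0.05,0.0],[0.02,-0.03,0.0],10],[[0.01,0.09,0.0],[0.02,-0.03,0.0],10],[[0.02,0.14,0.0],[0.02,-0.03,0.0],10],[[0.02,0.16,0.0],[0.02,-0.03,0.0],10]]
```

>>> send_rows([
  [[0.01,0.05,0],[0.02,-0.03,0],10],
  [[0.01,0.09,0],[0.02,-0.03,0],10],
  [[0.02,0.14,0],[0.02,-0.03,0],10],
  [[0.02,0.16,0],[0.02,-0.03,0],10],
])

```text
time: 27.95
tool_pos: [0.5614, 0.0704, 0.1089]
tcp_rot: [0.464, -0.532, 0.534, -0.465]
ft_force: [-0.7, -3.4, 5.6]
opening: 0.176
```

```bash
python3 chk.py -176 | grep -v model
```

```text
hub [0.5935 0.0687 0.102 ] 1270
red 386 hub angle to pointer 65.0 r 35.6
yel 340 hub angle to pointer -57.4 r 35.9
handle y -71.7 2911 cover edge y 6.9
Ftan(cw) -2.4 Frad 0.0
t 28.0 pos [0.5614 0.0705 0.1088] F [-0.2 -2.4  5.8] M [-0.45 -0.01  0.02] phi now 184.1 r 32.5 op 15.1
[[[0.02,0.05,0.01],[0.01,-0.01,-0.01],10],[[0.03,0.09,0.01],[0.01,-0.01,-0.01],10],[[0.04,0.13,0.01],[0.01,-0.01,-0.01],10],[[0.04,0.16,0.01],[0.01,-0.01,-0.01],10]]
```

>>> send_rows([
  [[0.02,0.05,0],[0,0,0],10],
  [[0.03,0.09,0],[0,0,0],10],
  [[0.04,0.13,0],[0,0,0],10],
  [[0.04,0.16,0],[0,0,0],10],
])

```text
time: 28.4
tool_pos: [0.562, 0.0745, 0.1089]
tcp_rot: [0.464, -0.532, 0.534, -0.464]
ft_force: [-1.0, -3.1, 4.9]
opening: 0.176
```

```bash
python3 chk.py -183 | grep -v model
```

```text
hub [0.5935 0.0688 0.102 ] 1267
red 391 hub angle to pointer 57.8 r 35.6
yel 301 hub angle to pointer -64.6 r 35.9
handle y -71.3 2430 cover edge y 6.8
Ftan(cw) -2.3 Frad 0.0
t 28.45 pos [0.5619 0.0745 0.1089] F [-0.5 -2.3  5.8] M [-0.39 -0.05  0.03] phi now 177.0 r 32.4 op 14.6
[[[0.03,0.04,0.01],[0.01,-0.02,-0.01],10],[[0.04,0.08,0.01],[0.01,-0.02,-0.01],10],[[0.05,0.13,0.01],[0.01,-0.02,-0.01],10],[[0.06,0.15,0.01],[0.01,-0.02,-0.01],10]]
```

>>> send_rows([
  [[0.03,0.04,0],[0,0,0],10],
  [[0.04,0.08,0],[0,0,0],10],
  [[0.05,0.13,0],[0,0,0],10],
  [[0.06,0.15,0],[0,0,0],10],
])

```text
time: 28.85
tool_pos: [0.563, 0.0781, 0.1089]
tcp_rot: [0.465, -0.533, 0.534, -0.464]
ft_force: [0.6, -2.5, 6.7]
opening: 0.175
```

```bash
python3 chk.py -190 | grep -v model
```

```text
hub [0.5936 0.0688 0.102 ] 1253
red 392 hub angle to pointer 50.9 r 35.4
yel 296 hub angle to pointer -71.5 r 35.9
handle y -70.8 1922 cover edge y 7.0
Ftan(cw) -2.5 Frad -0.0
t 28.9 pos [0.563  0.0782 0.1089] F [-0.8 -2.4  6.3] M [-0.4   0.01  0.04] phi now 170.2 r 32.4 op 14.8
[[[0.03,0.04,0.0],[0.02,-0.03,-0.01],10],[[0.05,0.08,0.0],[0.02,-0.03,-0.01],10],[[0.06,0.13,0.0],[0.02,-0.03,-0.01],10],[[0.07,0.15,0.0],[0.02,-0.03,-0.01],10]]
```

>>> send_rows([
  [[0.03,0.04,0],[0,0,0],10],
  [[0.05,0.08,0],[0,0,0],10],
  [[0.06,0.13,0],[0,0,0],10],
  [[0.07,0.15,0],[0,0,0],10],
])

```text
time: 29.3
tool_pos: [0.5644, 0.0821, 0.1089]
tcp_rot: [0.465, -0.533, 0.534, -0.464]
ft_force: [-0.0, -1.9, 4.2]
opening: 0.179
```

```bash
python3 chk.py -197 | grep -v model
```

```text
hub [0.5935 0.0688 0.102 ] 1252
red 395 hub angle to pointer 43.1 r 35.5
yel 292 hub angle to pointer -79.1 r 36.0
handle y -70.7 1340 cover edge y 6.9
Ftan(cw) -1.4 Frad -0.2
t 29.35 pos [0.5644 0.0821 0.1089] F [-0.4 -1.4  5. ] M [-0.32 -0.09  0.04] phi now 162.9 r 32.4 op 15.0
[[[0.03,0.03,0.01],[0.02,-0.03,-0.01],10],[[0.05,0.07,0.01],[0.02,-0.03,-0.01],10],[[0.08,0.11,0.01],[0.02,-0.03,-0.01],10],[[0.09,0.13,0.01],[0.02,-0.03,-0.01],10]]
```

>>> send_rows([
  [[0.03,0.03,0],[0,0,0],10],
  [[0.05,0.07,0],[0,0,0],10],
  [[0.08,0.11,0],[0,0,0],10],
  [[0.09,0.14,0],[0,0,0],10],
])

```text
time: 29.75
tool_pos: [0.5663, 0.0853, 0.1088]
tcp_rot: [0.466, -0.533, 0.534, -0.463]
ft_force: [-1.3, -4.2, 5.6]
opening: 0.174
```

```bash
python3 chk.py -204 | grep -v model
```

```text
hub [0.5936 0.0689 0.102 ] 1233
red 395 hub angle to pointer 36.6 r 35.3
yel 281 hub angle to pointer -85.6 r 36.2
handle y -70.3 961 cover edge y 7.1
Ftan(cw) -2.9 Frad -0.9
t 29.8 pos [0.5664 0.0854 0.1089] F [-0.8 -3.   5.4] M [-0.38 -0.06 -0.02] phi now 156.1 r 32.3 op 15.1
[[[0.04,0.03,0.01],[0.02,-0.04,-0.01],10],[[0.06,0.07,0.01],[0.02,-0.04,-0.01],10],[[0.09,0.1,0.01],[0.02,-0.04,-0.01],10],[[0.1,0.12,0.01],[0.02,-0.04,-0.01],10]]
```

>>> send_rows([
  [[0.04,0.03,0],[0.02,-0.04,0],10],
  [[0.06,0.07,0],[0.02,-0.04,0],10],
  [[0.09,0.11,0],[0.02,-0.04,0],10],
  [[0.1,0.13,0],[0.02,-0.04,0],10],
])

```text
time: 30.2
tool_pos: [0.5686, 0.0887, 0.1088]
tcp_rot: [0.464, -0.532, 0.534, -0.465]
ft_force: [-0.4, -2.1, 5.0]
opening: 0.177
```

```bash
python3 chk.py -211 | grep -v model
```

```text
hub [0.5936 0.0689 0.102 ] 1227
red 394 hub angle to pointer 28.7 r 35.4
yel 269 hub angle to pointer -93.4 r 36.3
handle y -70.1 536 cover edge y 7.0
Ftan(cw) -1.5 Frad -0.3
t 30.25 pos [0.5687 0.0887 0.1088] F [-0.7 -1.3  5.2] M [-0.33 -0.12  0.02] phi now 149.0 r 32.3 op 15.1
[[[0.04,0.03,0.01],[0.0,-0.01,-0.01],10],[[0.07,0.06,0.01],[0.0,-0.01,-0.01],10],[[0.1,0.09,0.01],[0.0,-0.01,-0.01],10],[[0.11,0.11,0.01],[0.0,-0.01,-0.01],10]]
```

>>> send_rows([
  [[0.04,0.03,0],[0,0,0],10],
  [[0.07,0.06,0],[0,0,0],10],
  [[0.1,0.09,0],[0,0,0],10],
  [[0.12,0.12,0],[0,0,0],10],
])

```text
time: 30.65
tool_pos: [0.5712, 0.0912, 0.1088]
tcp_rot: [0.464, -0.532, 0.534, -0.465]
ft_force: [-1.3, -3.4, 5.4]
opening: 0.175
```

```bash
python3 chk.py -218 | grep -v model
```

```text
hub [0.5937 0.0689 0.102 ] 1212
red 389 hub angle to pointer 22.6 r 35.3
yel 257 hub angle to pointer -99.5 r 36.4
handle y -69.9 361 cover edge y 7.1
Ftan(cw) -2.1 Frad -1.4
t 30.7 pos [0.5713 0.0914 0.1089] F [-0.5 -2.5  5. ] M [-0.52  0.05 -0.01] phi now 142.3 r 32.2 op 14.7
[[[0.04,0.03,0.01],[0.01,-0.02,-0.02],10],[[0.08,0.06,0.01],[0.01,-0.02,-0.02],10],[[0.11,0.09,0.01],[0.01,-0.02,-0.02],10],[[0.13,0.1,0.01],[0.01,-0.02,-0.02],10]]
```

>>> send_rows([
  [[0.04,0.03,0],[0,0,0],10],
  [[0.08,0.06,0],[0,0,0],10],
  [[0.11,0.09,0],[0,0,0],10],
  [[0.13,0.1,0],[0,0,0],10],
])

```text
time: 31.1
tool_pos: [0.5743, 0.0939, 0.1088]
tcp_rot: [0.465, -0.532, 0.534, -0.465]
ft_force: [-0.6, -1.4, 5.6]
opening: 0.174
```

```bash
python3 chk.py -225 | grep -v model
```

```text
hub [0.5937 0.0689 0.102 ] 1182
red 391 hub angle to pointer 14.6 r 35.2
yel 251 hub angle to pointer -107.3 r 36.7
handle y -69.8 215 cover edge y 7.1
Ftan(cw) -1.0 Frad -0.8
t 31.15 pos [0.5743 0.094  0.1088] F [-0.3 -1.3  4.9] M [-0.27 -0.09 -0.03] phi now 135.1 r 32.2 op 15.2
[[[0.04,0.02,0.01],[0.01,-0.02,-0.02],10],[[0.08,0.05,0.01],[0.01,-0.02,-0.02],10],[[0.12,0.07,0.01],[0.01,-0.02,-0.02],10],[[0.14,0.08,0.01],[0.01,-0.02,-0.02],10]]
```

>>> send_rows([
  [[0.04,0.02,0],[0,0,0],10],
  [[0.08,0.05,0],[0,0,0],10],
  [[0.12,0.07,0],[0,0,0],10],
  [[0.14,0.08,0],[0,0,0],10],
])

```text
time: 31.55
tool_pos: [0.5778, 0.0962, 0.1089]
tcp_rot: [0.465, -0.532, 0.534, -0.465]
ft_force: [0.3, -0.7, 4.8]
opening: 0.176
```

```bash
python3 chk.py -232 | grep -v model
```

```text
hub [0.5937 0.0689 0.102 ] 1173
red 387 hub angle to pointer 6.6 r 35.2
yel 262 hub angle to pointer -115.0 r 36.8
handle y -71.6 39 cover edge y 4.9
Ftan(cw) 0.4 Frad 0.2
t 31.6 pos [0.5779 0.0962 0.1088] F [0.3 0.3 5.1] M [-0.11 -0.17 -0.01] phi now 127.6 r 32.1 op 15.5
[[[0.03,0.01,0.01],[0.01,-0.02,-0.02],10],[[0.07,0.04,0.01],[0.01,-0.02,-0.02],10],[[0.11,0.05,0.01],[0.01,-0.02,-0.02],10],[[0.13,0.06,0.01],[0.01,-0.02,-0.02],10]]
```

```bash
python3 -c "
from marks import *
p=optics.get_image('wrist'); marks(p,'pics/w13.png'); handle(p)"
```

```text
hub [0.5937 0.0689 0.102 ] 1171
red 385 hub angle to pointer 6.3 r 35.2
red 385 model angle to pointer 7.0 r 35.4
yel 263 hub angle to pointer -115.2 r 36.7
yel 263 model angle to pointer -115.3 r 36.3
handle y -72.0 30 cover edge y 4.6
```

View pics/w13.png

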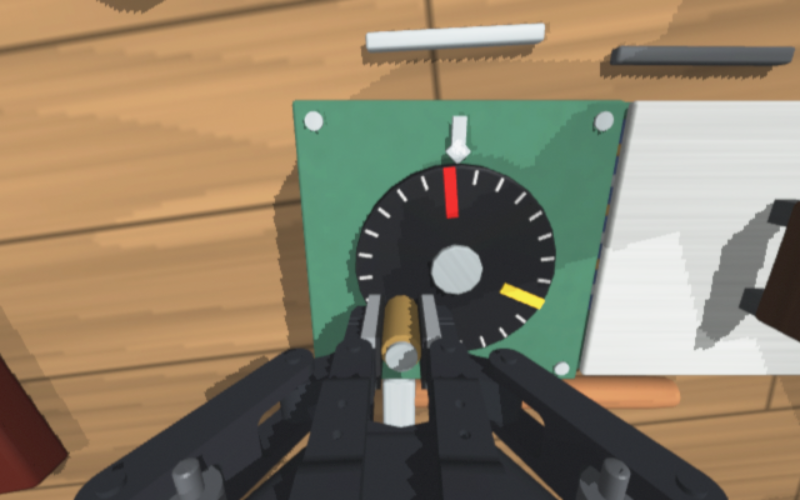

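>>> send_rows([
  [[0.03,0.01,0],[0,0,0],10],
  [[0.05,0.03,0],[0,0,0],10],
  [[0.08,0.04,0],[0,0,0],10],
  [[0.09,0.04,0],[0,0,0],10],
])

```text
time: 32.05
tool_pos: [0.5801, 0.0973, 0.1088]
tcp_rot: [0.464, -0.532, 0.534, -0.465]
ft_force: [-0.1, -0.7, 4.3]
opening: 0.176
```

```bash
python3 chk.py -236.5 | grep -v model
```

```text
hub [0.5938 0.0689 0.102 ] 1171
red 392 hub angle to pointer 2.0 r 35.2
yel 267 hub angle to pointer -119.4 r 36.6
handle y None 0 cover edge y -0.4
Ftan(cw) -0.4 Frad -0.8
t 32.1 pos [0.5801 0.0973 0.1089] F [ 0.  -0.9  5.8] M [-0.18 -0.08  0.02] phi now 123.2 r 32.0 op 14.7
[[[0.03,0.02,0.01],[0.01,-0.02,-0.02],10],[[0.08,0.03,0.01],[0.01,-0.02,-0.02],10],[[0.12,0.05,0.01],[0.01,-0.02,-0.02],10],[[0.14,0.06,0.01],[0.01,-0.02,-0.02],10]]
```

Cover edge is now about 7.5 mm open. Advance gently to the dead stop.

>>> send_rows([
  [[0.03,0.01,0],[0,0,0],10],
  [[0.05,0.02,0],[0,0,0],10],
  [[0.08,0.03,0],[0,0,0],10],
  [[0.08,0.03,0],[0,0,0],10],
])

```text
time: 32.5
tool_pos: [0.5821, 0.0982, 0.1088]
tcp_rot: [0.464, -0.532, 0.534, -0.465]
ft_force: [-0.1, -0.3, 5.6]
opening: 0.176
```

```bash
python3 chk.py -240 | grep -v model
```

```text
hub [0.5938 0.0689 0.102 ] 1157
red 377 hub angle to pointer -2.1 r 35.0
yel 262 hub angle to pointer -123.2 r 36.6
handle y None 0 cover edge y -0.3
Ftan(cw) -0.3 Frad -1.1
t 32.55 pos [0.5821 0.0982 0.1089] F [ 0.1 -1.1  4.8] M [-0.17 -0.18  0.01] phi now 119.3 r 32.0 op 14.9
[[[0.03,0.01,0.01],[0.01,-0.02,-0.02],10],[[0.07,0.03,0.01],[0.01,-0.02,-0.02],10],[[0.11,0.04,0.01],[0.01,-0.02,-0.02],10],[[0.13,0.04,0.01],[0.01,-0.02,-0.02],10]]
```

>>> send_rows([
  [[0.03,0.01,0],[0,0,0],10],
  [[0.06,0.02,0],[0,0,0],10],
  [[0.08,0.03,0],[0,0,0],10],
  [[0.08,0.03,0],[0,0,0],10],
])

```text
time: 32.95
tool_pos: [0.5841, 0.0989, 0.1089]
tcp_rot: [0.465, -0.532, 0.534, -0.465]
ft_force: [1.3, -1.1, 5.3]
opening: 0.178
```

```bash
python3 chk.py -244 | grep -v model
```

```text
hub [0.5938 0.0689 0.102 ] 1142
red 375 hub angle to pointer -6.0 r 35.2
yel 253 hub angle to pointer -126.9 r 36.5
handle y None 0 cover edge y -0.3
Ftan(cw) -0.8 Frad -1.0
t 33.0 pos [0.5841 0.0989 0.1088] F [-0.5 -1.2  5. ] M [-0.21 -0.1  -0.01] phi now 115.5 r 32.0 op 14.7
[[[0.03,0.01,0.01],[0.01,-0.02,-0.02],10],[[0.08,0.02,0.01],[0.01,-0.02,-0.02],10],[[0.12,0.03,0.01],[0.01,-0.02,-0.02],10],[[0.14,0.04,0.01],[0.01,-0.02,-0.02],10]]
```

>>> send_rows([
  [[0.03,0.01,0],[0,0,0],10],
  [[0.06,0.02,0],[0,0,0],10],
  [[0.08,0.02,0],[0,0,0],10],
  [[0.08,0.02,0],[0,0,0],10],
])

```text
time: 33.4
tool_pos: [0.5861, 0.0994, 0.1088]
tcp_rot: [0.465, -0.533, 0.533, -0.465]
ft_force: [-0.6, -0.9, 5.3]
opening: 0.176
```

```bash
python3 chk.py -248 | grep -v model
```

```text
hub [0.5938 0.0689 0.102 ] 1132
red 376 hub angle to pointer -9.7 r 35.1
yel 246 hub angle to pointer -130.5 r 36.7
handle y None 0 cover edge y -0.3
Ftan(cw) -0.2 Frad -0.8
t 33.45 pos [0.5861 0.0994 0.1088] F [ 0.  -0.9  5.4] M [-0.21 -0.08 -0.01] phi now 111.8 r 31.9 op 15.1
[[[0.04,0.01,0.01],[0.01,-0.02,-0.02],10],[[0.08,0.02,0.01],[0.01,-0.02,-0.02],10],[[0.13,0.03,0.01],[0.01,-0.02,-0.02],10],[[0.15,0.03,0.01],[0.01,-0.02,-0.02],10]]
```

>>> send_rows([
  [[0.03,0.01,0],[0,0,0],10],
  [[0.06,0.01,0],[0,0,0],10],
  [[0.08,0.02,0],[0,0,0],10],
  [[0.08,0.02,0],[0,0,0],10],
])

```text
time: 33.85
tool_pos: [0.5873, 0.0997, 0.1088]
tcp_rot: [0.465, -0.533, 0.533, -0.464]
ft_force: [-2.8, -2.2, 7.1]
opening: 0.174
```

```bash
python3 chk.py -252 | grep -v model
```

```text
hub [0.5938 0.0689 0.102 ] 1125
red 372 hub angle to pointer -11.0 r 35.1
yel 243 hub angle to pointer -131.6 r 36.8
handle y None 0 cover edge y -0.3
Ftan(cw) -2.6 Frad -1.3
t 33.9 pos [0.5873 0.0997 0.1088] F [-2.3 -1.8  6.3] M [-0.32  0.39 -0.03] phi now 109.6 r 31.9 op 14.7
[[[0.08,0.02,0.01],[0.01,-0.04,-0.02],10],[[0.12,0.02,0.01],[0.01,-0.04,-0.02],10],[[0.17,0.03,0.01],[0.01,-0.04,-0.02],10],[[0.19,0.03,0.01],[0.01,-0.04,-0.02],10]]
```

>>> send_rows([
  [[0.03,0.01,0],[0,0,0],10],
  [[0.06,0.01,0],[0,0,0],10],
  [[0.06,0.01,0],[0,0,0],10],
])

```text
time: 34.2
tool_pos: [0.5877, 0.0998, 0.1087]
tcp_rot: [-0.466, 0.533, -0.532, 0.463]
ft_force: [-3.4, -2.4, 7.9]
opening: 0.173
```

```bash
python3 chk.py -252 | grep -v model
```

```text
hub [0.5938 0.0689 0.102 ] 1125
red 373 hub angle to pointer -11.3 r 35.1
yel 246 hub angle to pointer -131.9 r 36.6
handle y None 0 cover edge y -0.3
Ftan(cw) -4.6 Frad -0.6
t 34.25 pos [0.5877 0.0998 0.1087] F [-4.4 -1.5  8.4] M [-0.32  0.52 -0.03] phi now 108.8 r 31.9 op 14.8
[[[0.06,0.01,0.01],[0.01,-0.06,-0.02],10],[[0.11,0.02,0.01],[0.01,-0.06,-0.02],10],[[0.15,0.02,0.01],[0.01,-0.06,-0.02],10],[[0.17,0.02,0.01],[0.01,-0.06,-0.02],10]]
```

>>> send_rows([
  [[-0.04,-0.01,0],[0,0,0],40],
  [[-0.04,-0.01,0],[0,0,0],40],
  [[-0.04,-0.01,0],[0,-0.06,0],40],
  [[-0.04,-0.01,0],[0,-0.06,0],40],
  [[-0.04,-0.01,0],[0,-0.06,0],40],
  [[-0.04,-0.01,0.7],[0,-0.06,0],40],
  [[-0.04,-0.01,1.6],[0,-0.06,0],40],
  [[-0.04,-0.01,2.8],[0,-0.06,0],40],
  [[-0.04,-0.01,2.8],[0,-0.06,0],40],
  [[-0.2,-2,2.8],[0,-0.06,0],40],
  [[-0.4,-4,2.8],[0,-0.06,0],40],
  [[-0.6,-6,2.8],[0,-0.06,0],40],
  [[-0.67,-7.8,2.8],[0,-0.06,0],40],
  [[-0.67,-7.8,2.8],[0,-0.06,0],40],
  [[-0.67,-7.8,2.8],[0,-0.06,0],40],
  [[-0.67,-7.8,2.8],[0,-0.06,0],40],
])

```text
time: 35.85
tool_pos: [0.5708, -0.0944, 0.1781]
tcp_rot: [0.464, -0.532, 0.534, -0.466]
ft_force: [-0.3, 2.0, 0.5]
opening: 0.473
```

```bash
cat > hd.py <<'E'
from plan import *
from marks import *
import sys
p=optics.get_image('wrist'); handle(p); cv2.imwrite(sys.argv[1],cv2.resize(p["image"],None,fx=1.25,fy=1.25))
s=readout.state(); print(s["time"],s["tool_pos"],s["ft_force"],s["opening"]*85.4)
print((R.from_quat(QREF)*R.from_quat(s["tcp_rot"]).inv()).as_rotvec(degrees=True)/8)
C=cloud(p); Z=C[...,2]; m=(Z>.111)&(Z<.121)&(np.hypot(C[...,0]-.571,C[...,1]+.12)<.09)&(p["image"].max(-1)<130)&(p["image"][...,2].astype(int)>p["image"][...,0]+15)
q=C[m]; print(len(q), cv2.minAreaRect((q[:,:2]*1e3).astype(np.float32)), np.median(q,0))
E
python3 hd.py pics/w14.png
```

```text
handle y -83.3 1124 cover edge y -1.4
35.9 [ 0.57093054 -0.09402979  0.17825705] [1.30654253 0.77999695 0.16808108] 40.27187591401208
[ 0.01046155 -0.00542332 -0.02799717]
1079 ((570.4043579101562, -98.05476379394531), (11.191286087036133, 63.628726959228516), 82.10467529296875) [ 0.5732209  -0.0981463   0.11446543]
```

View pics/w14.png

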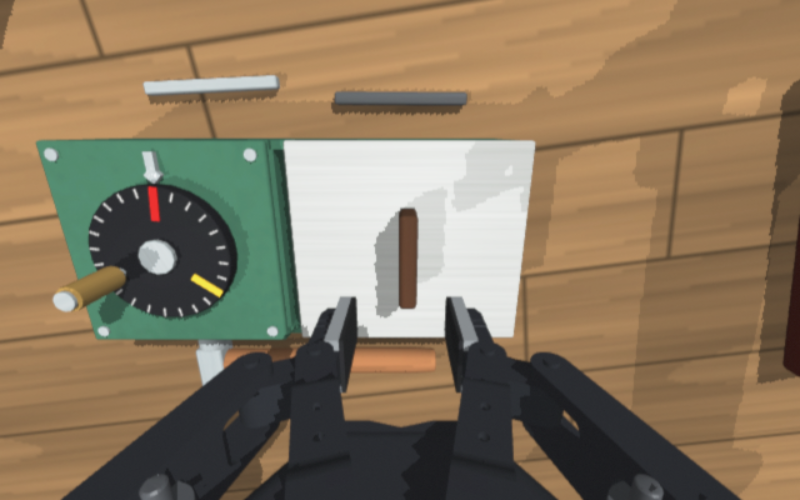

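>>> send_rows([
  [[-0.02,-0.16,-0.3],[0,0,0],40],
  [[-0.02,-0.16,-1.2],[0,0,0],40],
  [[-0.02,-0.16,-2.1],[0,0,0],40],
  [[-0.02,-0.16,-3.0],[0,0,0],40],
  [[-0.02,-0.16,-3.53],[0,0,0],40],
  [[-0.02,-0.16,-3.53],[0,0,0],40],
  [[-0.02,-0.16,-3.53],[0,0,0],30],
  [[-0.02,-0.16,-3.53],[0,0,0],5],
  [[-0.02,-0.16,-3.53],[0,0,0],5],
  [[-0.02,-0.16,-3.53],[0,0,0],5],
  [[-0.02,-0.16,-3.53],[0,0,0],5],
  [[-0.02,-0.16,-3.53],[0,0,0],5],
  [[-0.02,-0.16,-3.53],[0,0,0],5],
], squeeze=30)

```text
time: 37.2
tool_pos: [0.5715, -0.0985, 0.0917]
tcp_rot: [0.464, -0.531, 0.535, -0.466]
ft_force: [-0.6, 0.2, 5.4]
opening: 0.132
```

```bash
python3 hd.py pics/w15.png; python3 -c "
from marks import *
marks(optics.get_image('wrist'))"
```

```text
handle y -83.0 3302 cover edge y -1.0
37.25 [ 0.57150186 -0.09843101  0.09170198] [ 0.30226969 -0.75729093  5.4844591 ] 11.332206083236505
[ 0.01605154  0.01333226 -0.02711381]
2463 ((570.25830078125, -97.48063659667969), (11.26855182647705, 63.65521240234375), 82.287109375) [ 0.57495818 -0.09788592  0.11454068]
hub [0.5931 0.065  0.102 ] 1041
red 361 hub angle to pointer -2.6 r 33.2
red 361 model angle to pointer -8.7 r 33.6
yel 246 hub angle to pointer -131.5 r 33.7
yel 246 model angle to pointer -127.7 r 36.4
```

View pics/w15.png

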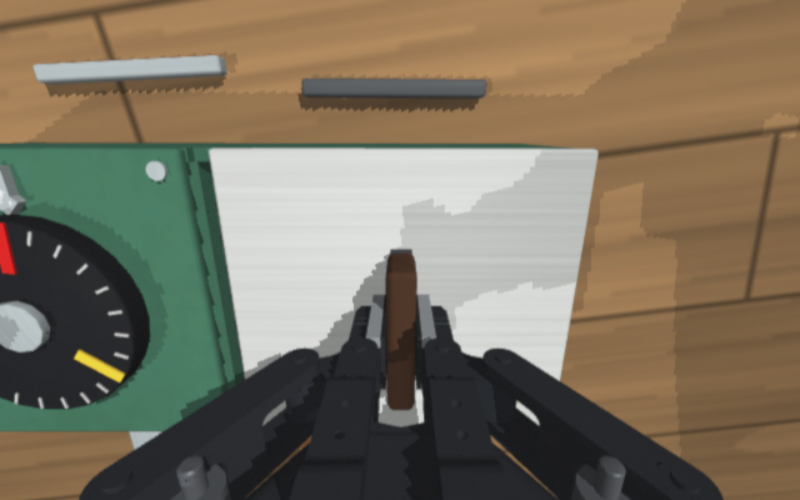

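>>> send_rows([
  [[-0.03,-0.2,0],[0,0,0],5],
  [[-0.05,-0.4,0],[0,0,0],5],
  [[-0.08,-0.6,0],[0,0,0],5],
  [[-0.11,-0.8,0],[0,0,0],5],
  [[-0.14,-1.0,0],[0,0,0],5],
  [[-0.17,-1.2,0],[0,0,0],5],
  [[-0.19,-1.4,0],[0,0,0],5],
  [[-0.22,-1.6,0],[0,0,0],5],
  [[-0.25,-1.8,0],[0,0,0],5],
  [[-0.28,-2.0,0],[0,0,0],5],
  [[-0.3,-2.2,0],[0,0,0],5],
  [[-0.33,-2.4,0],[0,0,0],5],
  [[-0.36,-2.6,0],[0,0,0],5],
  [[-0.39,-2.8,0],[0,0,0],5],
  [[-0.41,-3.0,0],[0,0,0],5],
  [[-0.41,-3.0,0],[0,0,0],5],
])

```text
time: 38.9
tool_pos: [0.561, -0.1745, 0.0917]
tcp_rot: [0.464, -0.531, 0.535, -0.466]
ft_force: [-1.0, -0.8, 1.6]
opening: 0.13
```

```bash
python3 hd.py pics/w16.png
```

```text
handle y -159.8 3283 cover edge y -77.2
38.95 [ 0.56105504 -0.17434644  0.09176935] [-0.89299263 -0.83189865  2.46944795] 11.676968273879137
[ 0.02533499  0.0105508  -0.02427082]
2465 ((559.4693603515625, -173.4998321533203), (11.275724411010742, 64.0438461303711), 82.2459487915039) [ 0.56441573 -0.1739161   0.11455337]
```

>>> send_rows([
  [[-0.01,-0.08,0],[0,0,0],5],
  [[-0.02,-0.16,0],[0,0,0],5],
  [[-0.03,-0.22,0],[0,0,0],5],
  [[-0.04,-0.28,0],[0,0,0],5],
  [[-0.04,-0.32,0],[0,0,0],5],
  [[-0.04,-0.32,0],[0,0,0],5],
])

```text
time: 39.55
tool_pos: [0.5603, -0.18, 0.0917]
tcp_rot: [0.463, -0.532, 0.534, -0.467]
ft_force: [0.1, 9.5, 5.3]
opening: 0.134
```

```bash
python3 hd.py pics/w17.png
```

```text
handle y -164.9 3303 cover edge y -82.6
39.6 [ 0.56026925 -0.17996993  0.09170706] [-0.35543153  8.85931194  4.6743919 ] 11.455037952545752
[-0.00848834  0.01118    -0.02672982]
2474 ((558.9368896484375, -178.92654418945312), (11.397628784179688, 63.92217254638672), 81.45134735107422) [ 0.56345968 -0.17941576  0.11454624]
```

>>> send_rows([
  [[0,-0.04,0],[0,0,0],40],
  [[0,-0.04,0],[0,0,0],40],
  [[0,-0.04,0],[0,0,0],40],
  [[0,-0.04,0],[0,0,0],40],
  [[0,-0.04,0],[0,0,0],40],
  [[0,-0.04,0.8],[0,0,0],40],
  [[0,-0.04,1.8],[0,0,0],40],
  [[0,-0.04,3],[0,0,0],40],
  [[0,-0.04,4.5],[0,0,0],40],
  [[0,-0.04,5.5],[0,0,0],40],
  [[0,-0.04,5.5],[0,0,0],40],
  [[0,-0.04,5.5],[0,0,0],40],
])

```text
time: 40.8
tool_pos: [0.5604, -0.1812, 0.2295]
tcp_rot: [0.463, -0.531, 0.534, -0.467]
ft_force: [-0.8, 1.0, -0.2]
opening: 0.465
```

```bash
python3 hd.py pics/w18.png; python3 -c "
from marks import *
p=optics.get_image('scene'); cv2.imwrite('pics/s18.png',p['image'])"
```

```text
handle y -165.2 746 cover edge y 20.0
40.85 [ 0.55973926 -0.18084048  0.22800758] [ 0.06651483 -0.03873503 -0.02253415] 39.85757809070326
[-0.01263182  0.00043553 -0.02602337]
719 ((559.3856201171875, -179.18325805664062), (10.811368942260742, 62.68180847167969), 81.81663513183594) [ 0.56187443 -0.17916586  0.11445538]
```

View pics/w18.png

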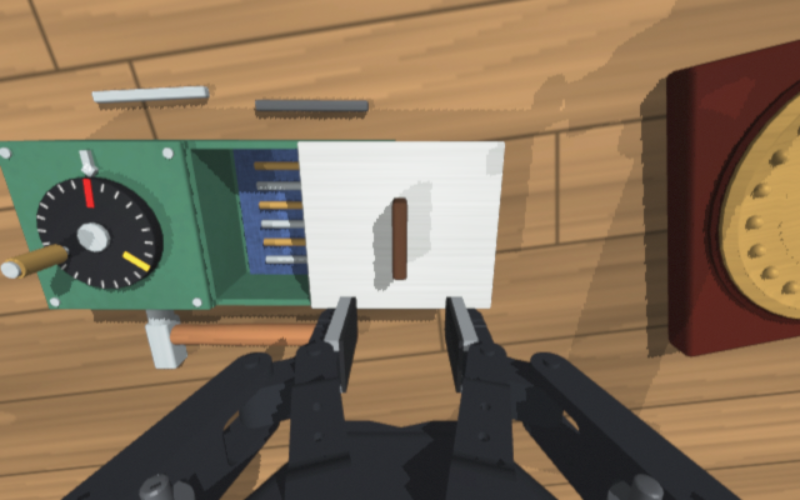

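View pics/s18.png

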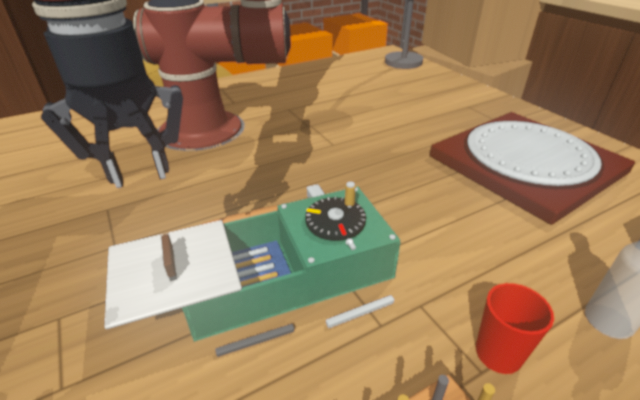

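The wrist picture shows the compartment open, with tools visible at about (270,210). The cover is at its stop with the handle at (400,238), and the gripper hangs clear above it. The scene picture shows both punches and the hammer where they lay.

```bash
python3 -c "
from cell import job
print(job.job_done())"
```

```text
the job is handed in; nothing more can be done
None
```

The strongbox is open and the job was handed in at about 41 s of the 67 s allowed.

**Dial:**
- **Clockwise to red:** I turned to red at the pointer for the second time and set it within about 2°.
- **Anticlockwise to yellow:** I turned to yellow for the second time and set it within about 1°.
- **Slowly clockwise:** the catch sprang about 107–115° past yellow and the cover jumped about 8 mm. The dial then stopped dead with about 4–5 N at the spinner. Readings between moves stayed below about 5 N sideways throughout the turning.

**Cover:** I let go of the spinner and slid the cover until it met its stop, where I read about 9 N. It had travelled about 82 mm on top of the 8 mm kick, so the full 90 mm. I then released it and raised the gripper clear.

**Last checks:**
- After release the handle read 165 mm from the box origin, as expected for fully open, and the force on the tool was about zero.
- The hammer and both punches looked undisturbed in the last pictures. I judged that by eye and did not measure it.
- The dial may have turned back slightly when I let go. Red read 11° past the pointer before release. Afterwards it read 3–9°, but that was from an oblique view with the hub partly outside the picture. The cover was already free, so it made no difference.

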